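# Stand up the L-gauge and set the needle to its red band

### The arm

A 6-joint arm with a two-finger parallel gripper is mounted at the origin on the work surface. World frame = base frame: x ahead of the robot, y to its left, z up, the work surface at z = 0. Lengths are in m, angles in rad, forces in N, time in s.
With the tool pointing down it reaches from about 0.375 to 0.975 m from the base axis. Payload 3.8 kg.
Tool frame: the origin (TCP) lies midway between the tips of the shut fingers; the grasp point (between the pads) lies bot.grasp_offset behind it (bot.grasp_offset is the distance from the TCP to the grasp point, in m); z points along the fingers, y is the direction in which the jaws open and shut (so a half turn about z gives the same grasp; the last joint's range is limited). The gripper opens to 85 mm and grips with 20 to 120 N. Pads are 22 mm wide; open, the fingers measure 114 mm over their backs; the gripper's body (76 mm by 85 mm) begins 54 mm behind the grasp point. The pads swing forward as they close: fully open they stand 13 mm farther back than shut.
Start: joints at [1.228, 0.264, 1.604, -0, 1.274, -0.037], TCP at [0.203, 0.644, 0.231] pointing down, gripper open.
Joint ranges: [-2.63, 2.63], [-0.94, 2.18], [0.31, 2.57], [-1.31, 4.45], [0, 2.66], [-2.55, 2.55]. Speed limits (rad/s): [2.57, 2.57, 3.14, 3.14, 3.14, 3.14].

### API

Orientations are given as a rotation vector (axis times angle).
In Python, from workcell import read_state, viewer, job, bot gives the robot as it stands.
- The arm moves only by the shell command python3 -m crank 'ROWS' [FORCE]. ROWS is text: rows parted by semicolons, each of 7 numbers parted by spaces: the shift along the tool's x, y, z in mm, then the turn, a rotation vector about the tool's x, y, z in rad, then the closure in counts, from 0 (fully open) to 255 (shut). A call has 1 to 20 rows; each row is the pose to reach, as a shift and turn from the pose commanded when the call began, along the tool's axes at that moment; what a row does not reach only later rows make up. A row lasts 1/8 s, in which the tool goes at most 62.5 mm and 10.7 degrees, less where a joint would pass 70% of its speed; a pose out of reach is approached as far as the arm can. A call with a gripper value outside its range is refused whole. The fingers move at their own pace and stop on an object; FORCE is the grip in N (left out, the last holds). Time passes only in rows, so rows that repeat a pose let the fingers close. It gives the time, the measured TCP pose, the force and the opening at its end, in the units of the state.
- read_state(): the state, without advancing time (a new reading comes with each control period).
- viewer.read_camera(name): name is "side" or "top"; returns a dict with "pixels" (384x512x3 uint8, red, green, blue), "vertical_fov" (degrees; the focal length in pixels is half the picture's height over the tangent of half this angle, whatever the lens; pixels are square), "cx", "cy" (the principal point, pixels), "k1" (the pictures are not rectified: a ray, as slopes to the right and down, at radius r is drawn at 1 + k1 r^2 times it, then the intrinsics apply), "view" (4x4, takes a point from world to camera coordinates). Camera axes: x right, y up, looking along -z (the intrinsics and any distortion apply to the point x, -y, -z); pixel columns grow to the right and rows downward; lengths in m; the calibration is good to about 2 mm. A picture is of the moment at which its call begins. There is no depth.
- job.finish_job(): hands the job in, once; it reports no verdict.
The state is a dict: "time": time; "q": joint angles; "joint_vel": joint speeds; "joint_torque": joint torques, N m; "tool_pos": TCP position; "tcp_rot": TCP orientation; "wrist_force": force on the tool from outside, world axes, zero at the start; "torque": the same for the moment, N m; "width": opening from 0.0 (shut) to 1.0 (fully open).
Only numpy, scipy, OpenCV 4.12 (cv2) and the standard library are available. Lean on these libraries where they do the work, as an engineer would, in place of code of your own. Each camera call takes 0.05 s, during which the arm holds its last target.

### The job

Tip the L-shaped setting gauge over its outer corner, right where it lies and without lifting it off the bench, so that it goes from its long leg onto its short leg; lower it all the way rather than letting it fall, and let go. Then turn the blue knob of the stand (do not push the needle) until the needle is level with the red band on the upright leg. Leave the jar, bottle and beaker alone.

Things in the scene. Friction and masses are not known exactly. Their poses are not given: they have to be found in the camera images.
- gauge: Loose blue-grey aluminium L, 220 g, 40 mm wide, legs 10 mm thick. Origin: outer corner edge, mid-width. +x along the long leg (130 mm), +z along the short leg (85 mm). A solid triangular web, 12 mm thick (y -6 to 6), fills the inner corner up to the line x + z = 88 mm. Starts long leg flat on the bench, pointing to the robot's left; ends x up, short leg flat to the robot's right.
- red_band (a point): Centre of the red band, 8 mm wide, painted round the gauge's long leg 105 mm from the outer corner (gauge x = 105, z = 5 mm): 105 mm above the bench once the gauge stands on its short leg. Axes as the gauge.
- stand: Fixed stand: grey base plate 200 x 110 x 16 mm (own x -120 to +80), square aluminium column 22 mm, top 228 mm above the bench, and a blue knob. Origin on the bench; own x roughly to the robot's right, y away from the robot. Column axis at x = +50, y = 0 mm; vertical knob axis at x = -75, y = 0.
- carriage: Black block 40 x 40 x 26 mm that slides on the stand's column and carries a level needle, 8 mm thick, reaching 110 mm from the column axis in the stand's -y direction, towards the gauge and robot. Origin at the block's centre, at the needle's height. It is moved by the knob alone.
- needle_tip (a point): Orange pointed tip of the needle. It ends 35 to 80 mm beyond the gauge as the robot sees it, so compare it with the red band by height.
- knob (a joint): Angle of the blue knob (rad), growing clockwise seen from above, 0 to 6.28, stays where left. Each radian clockwise lowers the needle 18 mm: needle height above the bench = 170 - 18 x angle (mm). The needle starts 20 to 50 mm above the band's final height of 105 mm, so it must come down.
- knob_grip (a point): Point on the knob's axis at the height to grip, 53 mm above the bench. The knob is a disc 44 mm across (top 30 mm above the bench) with a raised straight bar on it, 42 mm long, 14 mm thick, top 60 mm above the bench. At joint value 0 the bar lies along the stand's x; it turns with the knob. White line on the bar's top.
- jar: Bystander: glass jar with a brown lid, 64 mm across, 85 mm high; origin under its centre.
- reagent: Bystander: amber bottle with a green cap, 56 mm across, 120 mm high; origin under its centre.
- beaker: Bystander: open glass beaker, 66 mm across, 85 mm high; origin under its centre.
Mind the look-alikes: they are no part of the job. What is shaped like the gauge but pink or turquoise is not meant.

How it is judged:
By the outcome, as a careful person would: the job done as asked, in the order asked, and still so for the second after the job is handed in, with the robot touching nothing.
It also fails if it takes over 64 s, if anything falls off the work surface, if the arm or the gripper's body presses on something with over 40 N, if the wrist force passes 120 N, or if a joint passes its speed limit or range.

## Working session

There is one attempt and no reset: what is moved stays moved. The work goes in short steps, Python scripts to look and compute and a shell command to move; the robot and the scene stay as the last step left them, time stands still between calls to the robot, and variables do not carry over. Pictures are saved under pics/ and viewed, and the job is handed in when it is done.

```bash
ls; mkdir -p pics; cat > h.py <<'E'
import numpy as np, cv2
from workcell import read_state, viewer, job, bot
from scipy.spatial.transform import Rotation as R
def cam(n): 
    return viewer.read_camera(n)
def K(c):
    f=c["pixels"].shape[0]/2/np.tan(np.radians(c["vertical_fov"])/2); return f
def proj(c,P):
    P=np.atleast_2d(P); V=np.array(c["view"]); p=P@V[:3,:3].T+V[:3,3]
    a=p[:,0]/-p[:,2]; b=-p[:,1]/-p[:,2]; s=1+c["k1"]*(a*a+b*b); f=K(c)
    return np.c_[c["cx"]+f*a*s, c["cy"]+f*b*s]
def ray(c,u,v):
    f=K(c); M=np.array([[f,0,c["cx"]],[0,f,c["cy"]],[0,0,1.]])
    q=cv2.undistortPoints(np.array([[[u,v]]],float),M,np.array([c["k1"],0,0,0,0.]))[0,0]
    V=np.array(c["view"]); Rm=V[:3,:3]; o=-Rm.T@V[:3,3]; d=Rm.T@np.array([q[0],-q[1],-1]); return o,d/np.linalg.norm(d)
def onz(c,u,v,z):
    o,d=ray(c,u,v); return o+d*(z-o[2])/d[2]
def two(c1,p1,c2,p2):
    o1,d1=ray(c1,*p1);o2,d2=ray(c2,*p2)
    t=np.linalg.lstsq(np.c_[d1,-d2],o2-o1,rcond=None)[0]
    a=o1+d1*t[0];b=o2+d2*t[1]; return (a+b)/2,np.linalg.norm(a-b)
def save(c,n,box=None,s=1):
    im=c["pixels"][:,:,::-1]
    if box: im=im[box[1]:box[3],box[0]:box[2]]
    cv2.imwrite("pics/"+n,cv2.resize(im,None,fx=s,fy=s,interpolation=cv2.INTER_CUBIC))
E
python3 - <<'E'
from h import *
import pickle
print(read_state(), bot.grasp_offset)
for n in("side","top"):
    c=cam(n); save(c,n+"0.png",s=1.5); pickle.dump(c,open(n+"0.pkl","wb"))
    V=np.array(c["view"]); print(n,c["vertical_fov"],c["cx"],c["cy"],c["k1"],-V[:3,:3].T@V[:3,3],V[:3,:3].round(2).tolist())
E
```

```text
pics
{'time': 0.0, 'q': array([ 1.22807304e+00,  2.64739967e-01,  1.60534399e+00, -1.27014168e-05,
        1.27370588e+00, -3.68915780e-02]), 'joint_vel': array([ 1.32521600e-03,  7.99688023e-05, -1.01019901e-03,  2.92912121e-04,
       -6.03169868e-04, -1.16080570e-04]), 'joint_torque': array([-4.20024589e-04, -5.15129614e+01, -3.67304599e+01,  2.48297221e-05,
        1.31697144e-02,  1.87169491e-05]), 'tool_pos': array([0.20299245, 0.64300167, 0.22998712]), 'tcp_rot': array([-0.47846189, -3.10453499,  0.00339252]), 'wrist_force': array([ 0.34990039, -0.87260289, -0.3986421 ]), 'torque': array([-0.01640937,  0.01124848,  0.00084669]), 'width': 1.0016257566968862} 0.0187
side 47.839269694461024 249.02132732660303 181.58038041153088 -0.10310094812155848 [ 0.09530253 -1.09581752  1.06586464] [[0.92, -0.39, -0.01], [0.25, 0.57, 0.78], [-0.3, -0.72, 0.62]]
top 44.02593300834873 256.91233603408836 191.03443676687846 -0.0442679268262825 [4.33885939e-01 4.02785813e-04 1.38801769e+00] [[0.0, -1.0, -0.0], [1.0, 0.0, 0.1], [-0.1, -0.0, 1.0]]
```

View pics/side0.png

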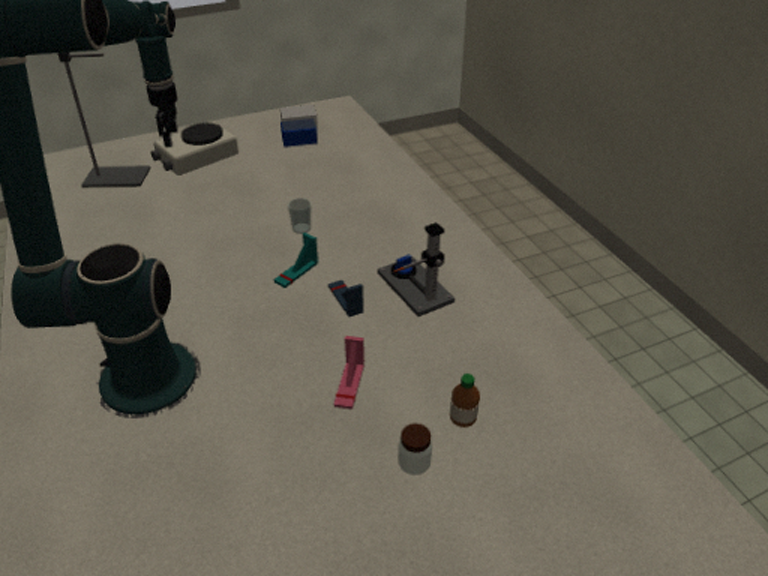

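View pics/top0.png

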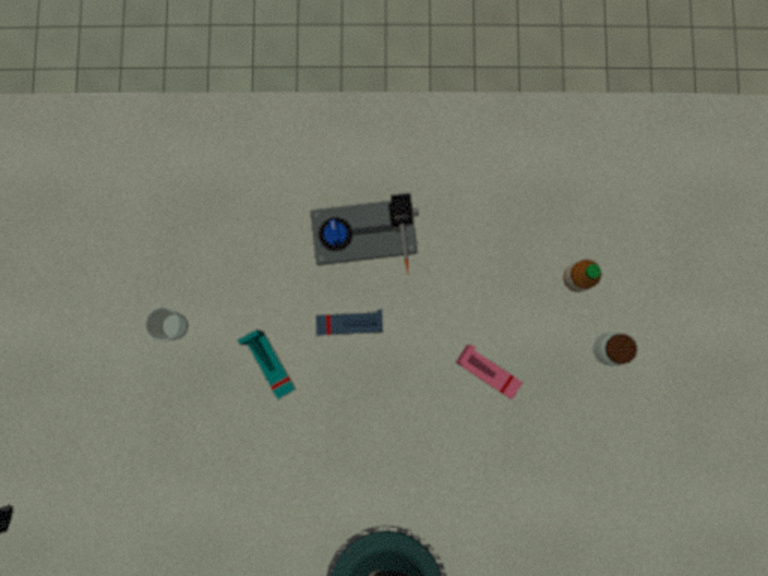

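Candidates (pixels in the top view at 1.5× scale): the blue-grey L at (350,323), the turquoise L at (268,363) and the pink L at (490,372). By the description, the blue-grey one is the gauge. The stand is at (365,232), with its knob at (335,233). I'll check with close crops.

```bash
python3 - <<'E'
from h import *
import pickle
t=pickle.load(open("top0.pkl","rb"));s=pickle.load(open("side0.pkl","rb"))
save(t,"tc.png",(190,110,310,240),4.5); save(s,"sc.png",(200,130,320,230),6)
E
```

```text
(no output)
```

View pics/tc.png

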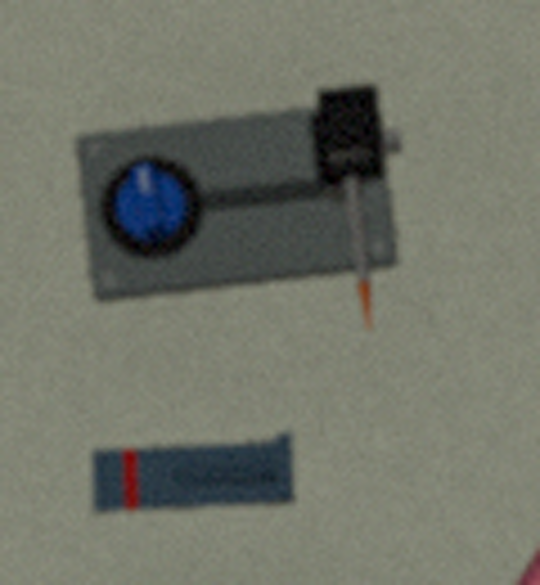

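View pics/sc.png

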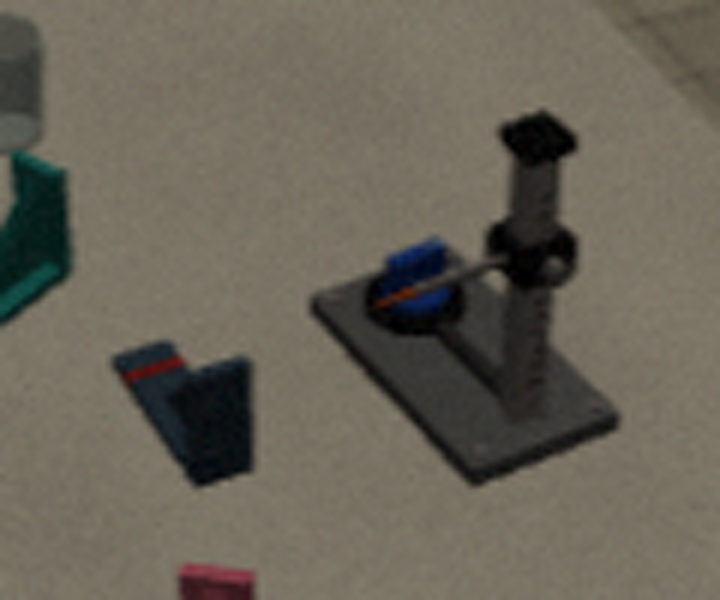

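The gauge is confirmed as the blue-grey L: short leg at its right end, red band at its left. Next I'll get precise positions from colour masks.

```bash
python3 - <<'E'
from h import *
import pickle
print([a for a in dir(bot) if a[0]!='_'])
print(R.from_rotvec(read_state()['tcp_rot']).as_matrix().round(3))
t=pickle.load(open("top0.pkl","rb"));s=pickle.load(open("side0.pkl","rb"))
for n,c in(("top",t),("side",s)):
    im=c["pixels"]; hsv=cv2.cvtColor(cv2.GaussianBlur(im,(3,3),0),cv2.COLOR_RGB2HSV)
    H,S,V=[hsv[:,:,i].astype(int) for i in range(3)]
    y,x=(215,230) if n=="top" else (200,235)
    for nm,m in (("gauge",(H>95)&(H<125)&(S>60)&(V<110)),("knob",(H>105)&(H<130)&(S>120)),("band",((H<8)|(H>172))&(S>110)),("needle",(H>3)&(H<18)&(S>100))):
        k,lab,st,ce=cv2.connectedComponentsWithStats(m.astype(np.uint8))
        for i in range(1,k):
            if st[i,4]>8 and 195<ce[i][0]<320 and 120<ce[i][1]<240:
                cnt=cv2.findContours((lab==i).astype(np.uint8),0,2)[0][0]
                r=cv2.minAreaRect(cnt); print(n,nm,st[i].tolist(),ce[i].round(1), cv2.boxPoints(r).round(1).tolist())
E
```

```text
['MotionError', 'grasp_offset']
[[-0.954  0.301 -0.001]
 [ 0.301  0.954 -0.002]
 [ 0.    -0.002 -1.   ]]
top gauge [214, 145, 19, 20, 256] [223.  155.1] [[210.5, 157.6999969482422], [220.5, 142.6999969482422], [235.3000030517578, 152.5], [225.3000030517578, 167.5]]
top gauge [222, 208, 32, 14, 368] [237.6 215.1] [[221.3000030517578, 209.8000030517578], [253.0, 207.89999389648438], [253.6999969482422, 219.89999389648438], [222.0, 221.8000030517578]]
top gauge [212, 211, 4, 12, 47] [213.5 216.4] [[212.0, 211.0], [215.0, 211.0], [215.0, 222.0], [212.0, 222.0]]
top knob [215, 146, 18, 18, 236] [223.1 155.1] [[211.6999969482422, 158.1999969482422], [220.3000030517578, 143.8000030517578], [234.89999389648438, 152.5], [226.1999969482422, 166.89999389648438]]
top band [217, 210, 4, 13, 45] [218.6 215.7] [[217.0, 210.0], [220.0, 210.0], [220.0, 222.0], [217.0, 222.0]]
top needle [270, 173, 2, 6, 10] [270.6 175.1] [[270.0, 173.0], [271.0, 173.0], [271.0, 178.0], [270.0, 178.0]]
side gauge [262, 170, 13, 9, 60] [268.5 174. ] [[260.5, 173.5], [272.79998779296875, 169.39999389648438], [274.600006
[... 683 characters left out ...]
272.20001220703125, 169.8000030517578], [273.8999938964844, 174.3000030517578], [263.1000061035156, 178.3000030517578]]
side knob [265, 178, 11, 6, 35] [270.4 180.7] [[264.6000061035156, 180.8000030517578], [274.5, 177.5], [275.70001220703125, 181.10000610351562], [265.79998779296875, 184.39999389648438]]
side band [262, 178, 7, 4, 12] [264.7 179.7] [[261.70001220703125, 180.10000610351562], [267.8999938964844, 177.6999969482422], [268.5, 179.1999969482422], [262.29998779296875, 181.6999969482422]]
side band [221, 190, 9, 4, 18] [225.  191.3] [[220.60000610351562, 191.5], [228.8000030517578, 189.1999969482422], [229.3000030517578, 190.89999389648438], [221.10000610351562, 193.3000030517578]]
```

```bash
python3 - <<'E'
from h import *
import pickle
t=pickle.load(open("top0.pkl","rb"));s=pickle.load(open("side0.pkl","rb"))
T=lambda u,v:(190+u/4.5-.4,110+v/4.5-.4)
S=lambda u,v:(200+u/6-.4,130+v/6-.4)
print("band2",two(t,(218.6,215.7),s,(225.,191.3)), onz(t,218.6,215.7,.01), onz(s,225,191.3,.01))
print("longleg end near/far T", onz(t,*T(97,511),.01), onz(t,*T(94,452),.01))
print("shortleg top corners T", onz(t,*T(293,500),.085), onz(t,*T(291,435),.085))
print("S bottom corners", onz(s,*S(203,486),0), onz(s,*S(252,469),0), "top", onz(s,*S(250,358),.085))
print("two shortleg far top", two(t,T(291,435),s,S(250,358)))
print("base corners", [onz(t,*T(*p),.016).round(4) for p in((79,135),(98,299),(396,262))])
print("base S",[onz(s,*S(*p),.016).round(4) for p in((312,300),(475,470),(618,415))])
print("needle",two(t,T(371,330),s,S(372,303)))
print("knob top line", two(t,T(145,178),s,S(415,252)))
print([onz(t,*T(*p),.060).round(4) for p in((145,162),(145,192),(152,205))])
E
```

```text
band2 (array([0.49698583, 0.1121868 , 0.00794967]), np.float64(0.0021823536531809192)) [0.4979327 0.1116971 0.01     ] [0.49515986 0.11014568 0.01      ]
longleg end near/far T [0.47630149 0.13310954 0.01      ] [0.51433959 0.13541692 0.01      ]
shortleg top corners T [0.48079979 0.00652927 0.085     ] [0.52045816 0.00779504 0.085     ]
S bottom corners [0.48884921 0.00617223 0.        ] [0.52201729 0.00864703 0.        ] top [0.52386687 0.01204827 0.085     ]
two shortleg far top (array([0.52108088, 0.00747403, 0.0892548 ]), np.float64(0.0019020870183499368))
base corners [array([0.7211, 0.1468, 0.016 ]), array([0.6131, 0.1333, 0.016 ]), array([ 0.6374, -0.0598,  0.016 ])]
base S [array([0.6135, 0.1289, 0.016 ]), array([ 0.6386, -0.0622,  0.016 ]), array([ 0.7419, -0.0518,  0.016 ])]
needle (array([ 0.5785679 , -0.03949038,  0.14663723]), np.float64(0.0014177606524359407))
knob top line (array([0.68007772, 0.10222488, 0.05489197]), np.float64(0.01075970615658472))
[array([0.6945, 0.1003, 0.06  ]), array([0.6753, 0.1001, 0.06  ]), array([0.6671, 0.0956, 0.06  ])]
```

```bash
cat >> h.py <<'E'
C0=np.array([0.5005,0.0065,0.]); yaw=0.033
def gpose(along,th,C=C0,yaw=yaw,perp=0):
    gx=np.array([-np.sin(yaw),np.cos(yaw),0]); up=np.array([0,0,1.])
    y=np.array([np.cos(yaw),np.sin(yaw),0])
    Rt=R.from_rotvec(y*th)
    d=(gx+up)/np.sqrt(2); z=-d; x=np.cross(y,z)
    M=Rt.as_matrix()@np.c_[x,y,z]
    return C+Rt.apply(d*along),R.from_matrix(M)
def rel(P,Rm):
    s=read_state(); R0=R.from_rotvec(s['tcp_rot'])
    sh=R0.inv().apply(P-s['tool_pos'])*1000; rv=(R0.inv()*Rm).as_rotvec()
    print("shift",sh.round(1),"rot",rv.round(3)); return sh,rv
E
python3 - <<'E'
from h import *
P,M=gpose(.25,0); print(P,M.as_matrix().round(3)); rel(P,M)
E
```

```text
[0.49466743 0.18318045 0.1767767 ] [[-0.023  0.999  0.023]
 [ 0.707  0.033 -0.707]
 [-0.707  0.    -0.707]]
shift [-416.6 -350.6   54. ] rot [ 0.481 -0.68   1.165]
```

```bash
python3 -m crank '-150 -120 20 0.16 -0.23 0.39 0; -416.6 -350.6 54 0.481 -0.68 1.165 0; -416.6 -350.6 54 0.481 -0.68 1.165 0; -416.6 -350.6 54 0.481 -0.68 1.165 0; -416.6 -350.6 54 0.481 -0.68 1.165 0; -416.6 -350.6 54 0.481 -0.68 1.165 0; -416.6 -350.6 54 0.481 -0.68 1.165 0; -416.6 -350.6 54 0.481 -0.68 1.165 0; -416.6 -350.6 54 0.481 -0.68 1.165 0; -416.6 -350.6 54 0.481 -0.68 1.165 0; -416.6 -350.6 54 0.481 -0.68 1.165 0; -416.6 -350.6 54 0.481 -0.68 1.165 0; -416.6 -350.6 54 0.481 -0.68 1.165 0' 40
python3 - <<'E'
from h import *
s=read_state();print(s['q'].round(3))
for d in(.25,.09,.031): rel(*gpose(d,0))
save(cam("side"),"s1.png",(180,100,330,230),5);save(cam("top"),"t1.png",(150,100,330,240),4)
E
```

```text
time: 1.72
tool_pos: [0.4947, 0.1851, 0.1775]
tcp_rot: [1.726, 1.788, -0.712]
wrist_force: [-0.5, 0.5, -0.9]
width: 1.003
[ 0.686  0.347  1.799 -0.596  1.544  0.84 ]
shift [-0.9 -0.1  1.9] rot [ 0.002 -0.002  0.001]
shift [ -1.3  -0.4 161.9] rot [ 0.002 -0.002  0.001]
shift [ -1.4  -0.5 220.9] rot [ 0.002 -0.002  0.001]
```

View pics/s1.png

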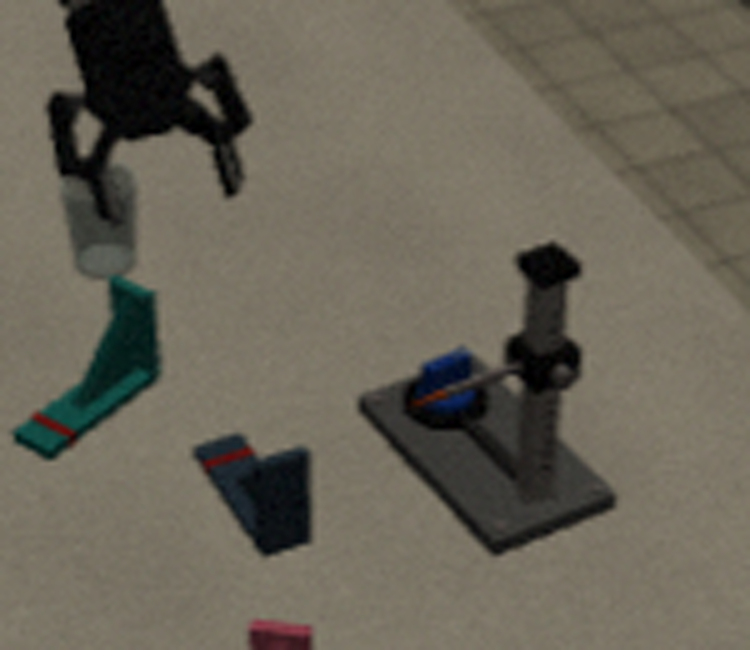

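View pics/t1.png

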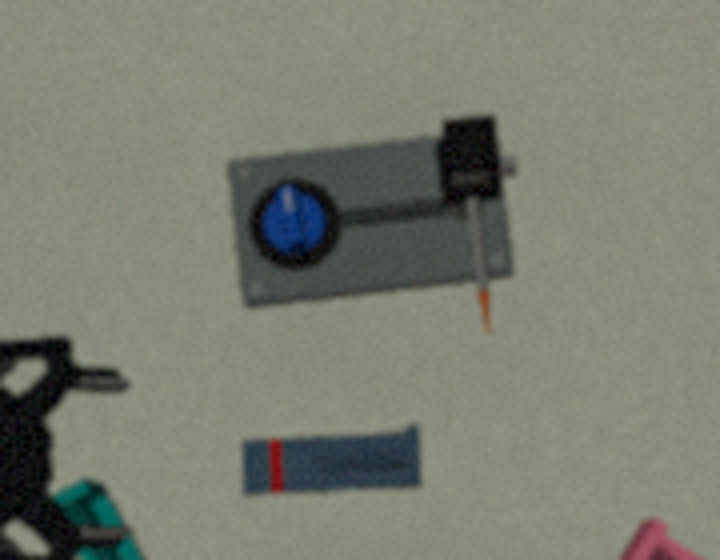

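```bash
python3 -m crank '-1 -0.5 50 0.002 -0.002 0.001 0; -1 -0.5 100 0.002 -0.002 0.001 0; -1.4 -0.5 150 0.002 -0.002 0.001 0; -1.4 -0.5 185 0.002 -0.002 0.001 0; -1.4 -0.5 210 0.002 -0.002 0.001 0; -1.4 -0.5 220 0.002 -0.002 0.001 0;-1.4 -0.5 220 0.002 -0.002 0.001 0'
python3 - <<'E'
from h import *
rel(*gpose(.031,0))
save(cam("side"),"s2.png",(180,130,300,230),6);save(cam("top"),"t2.png",(180,150,300,240),6)
E
```

```text
time: 2.7
tool_pos: [0.4996, 0.0278, 0.0224]
tcp_rot: [1.729, 1.784, -0.717]
wrist_force: [-0.3, -0.6, 0.4]
width: 1.004
shift [ 0.7  0.2 -0.1] rot [-0.002  0.    -0.001]
```

View pics/s2.png

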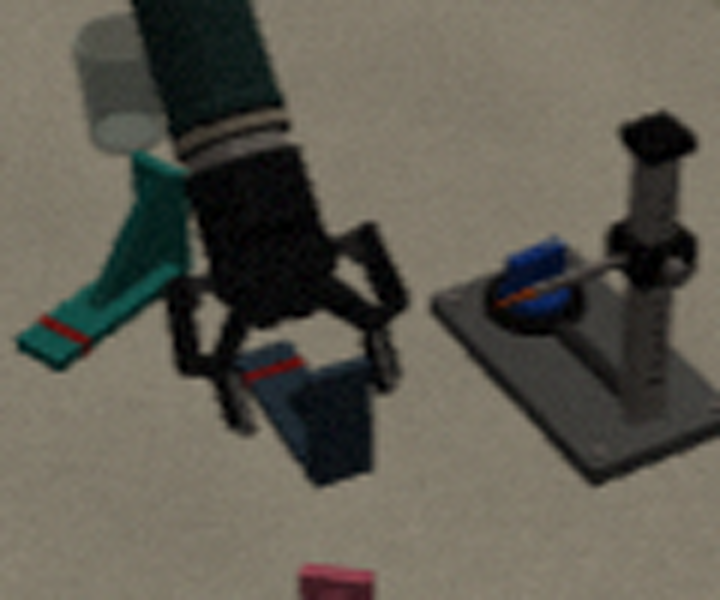

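View pics/t2.png

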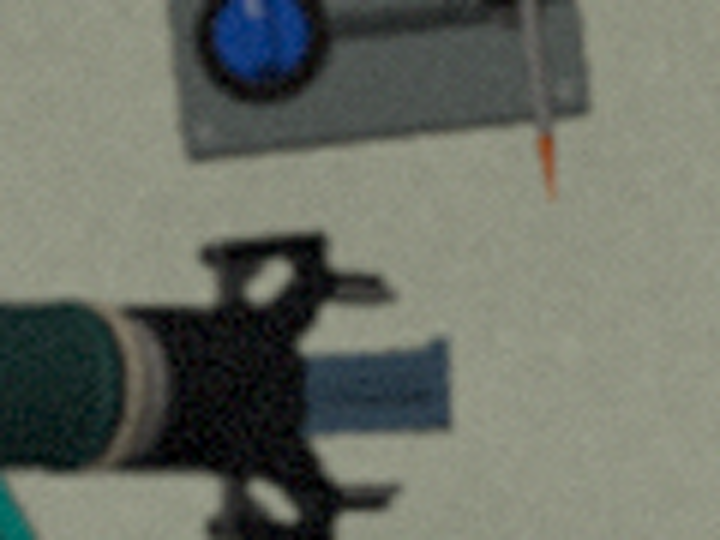

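Jaws straddle the gauge, web centred (finger rows 288/495, web 393). Close.

```bash
python3 -m crank '0 0 0 0 0 0 120; 0 0 0 0 0 0 200; 0 0 0 0 0 0 255; 0 0 0 0 0 0 255; 0 0 0 0 0 0 255; 0 0 0 0 0 0 255;0 0 0 0 0 0 255' 40
python3 - <<'E'
from h import *
rel(*gpose(.031,0))
save(cam("side"),"s3.png",(180,130,300,230),6);save(cam("top"),"t3.png",(180,150,300,240),6)
E
```

```text
time: 3.68
tool_pos: [0.5, 0.0278, 0.0226]
tcp_rot: [1.729, 1.783, -0.716]
wrist_force: [0.3, 1.3, 1.9]
width: 0.135
shift [ 0.9 -0.2  0.1] rot [-0.001  0.    -0.001]
```

View pics/s3.png

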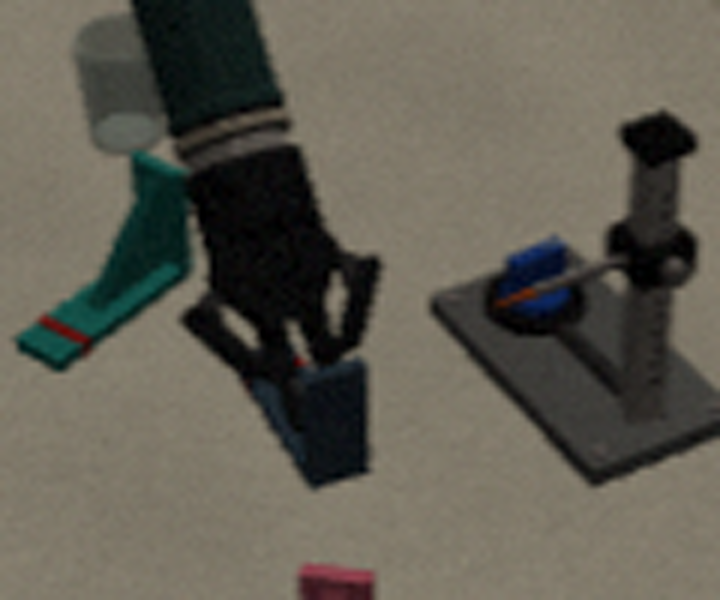

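View pics/t3.png

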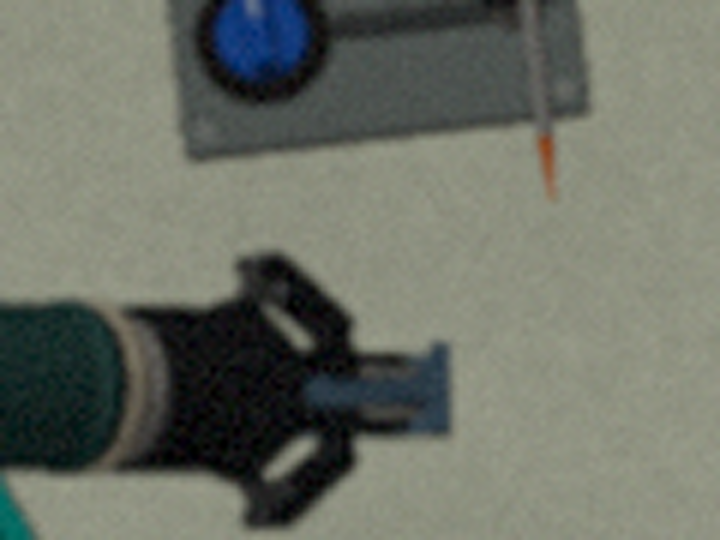

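```bash
python3 -m crank '-2.7 0 0.2 0 0.0873 0 255; -5.3 0 0.7 0 0.1745 0 255; -7.9 0 1.4 0 0.2618 0 255; -10.5 0 2.3 0 0.3491 0 255; -12.9 0 3.4 0 0.4363 0 255; -15.2 0 4.7 0 0.5236 0 255; -17.4 0 6.3 0 0.6109 0 255; -19.5 0 8 0 0.6981 0 255; -21.4 0 9.9 0 0.7854 0 255; -21.4 0 9.9 0 0.7854 0 255'
python3 - <<'E'
from h import *
rel(*gpose(.031,np.pi/4)); print(read_state()['q'].round(2),read_state()['torque'].round(2))
save(cam("side"),"s4.png",(180,130,300,230),6);save(cam("top"),"t4.png",(180,150,300,240),6)
E
```

```text
time: 5.03
tool_pos: [0.5001, 0.0044, 0.0305]
tcp_rot: [-2.191, -2.251, 0.001]
wrist_force: [0.4, -0.4, 1.8]
width: 0.128
shift [ 2.1  0.5 -0.5] rot [-0.001 -0.    -0.006]
[-0.04  0.16  2.15 -0.    0.84 -0.07] [-0.11  0.01  0.  ]
```

View pics/s4.png

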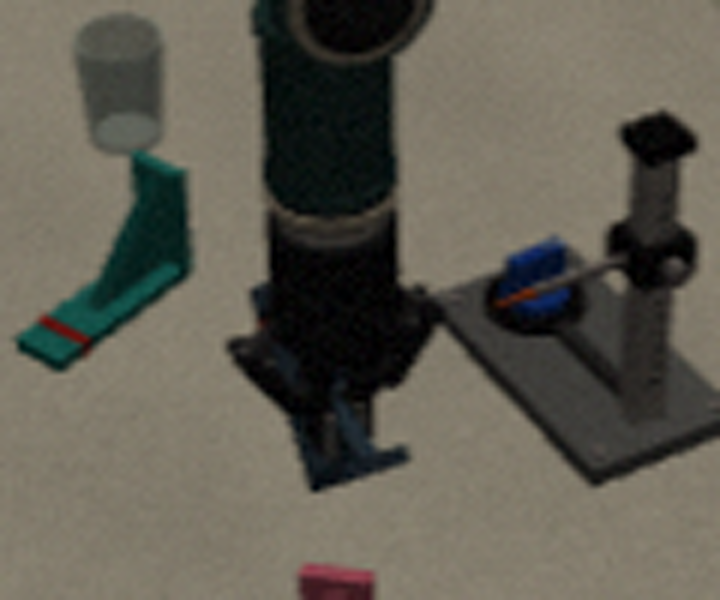

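View pics/t4.png

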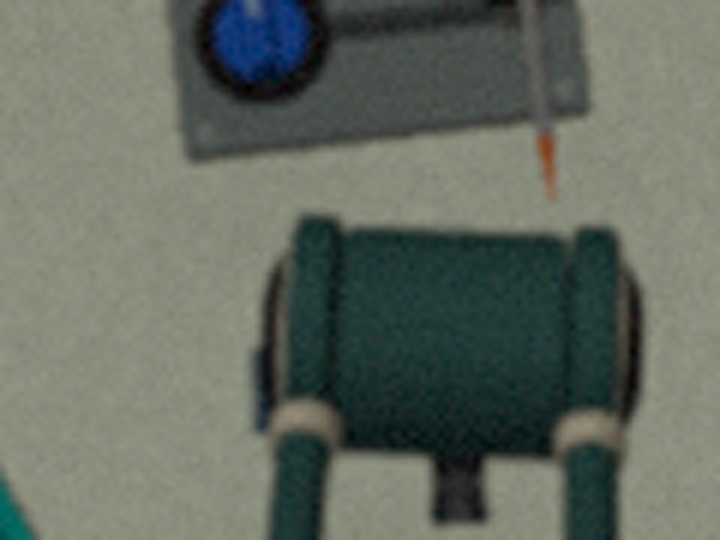

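```bash
python3 -m crank '-2.7 0 0.2 0 0.0873 0 255; -5.3 0 0.7 0 0.1745 0 255; -7.9 0 1.4 0 0.2618 0 255; -10.5 0 2.3 0 0.3491 0 255; -12.9 0 3.4 0 0.4363 0 255; -15.2 0 4.7 0 0.5236 0 255; -17.4 0 6.3 0 0.6109 0 255; -19.5 0 8 0 0.6981 0 255; -20 0 8.4 0 0.7156 0 255; -20 0 8.4 0 0.7156 0 255'
python3 - <<'E'
from h import *
rel(*gpose(.031,np.pi/2)); print(read_state()['q'].round(2),read_state()['torque'].round(2))
save(cam("side"),"s5.png",(180,130,300,230),6);save(cam("top"),"t5.png",(180,150,300,240),6)
E
```

```text
time: 6.38
tool_pos: [0.501, -0.0137, 0.022]
tcp_rot: [-1.773, -1.829, -0.661]
wrist_force: [0.1, 0.0, 3.8]
width: 0.135
shift [-1.4  0.2 -1.1] rot [-0.001  0.07  -0.002]
[-0.49  0.41  2.04  0.66  1.19 -0.93] [ 0.19 -0.13 -0.14]
```

View pics/s5.png

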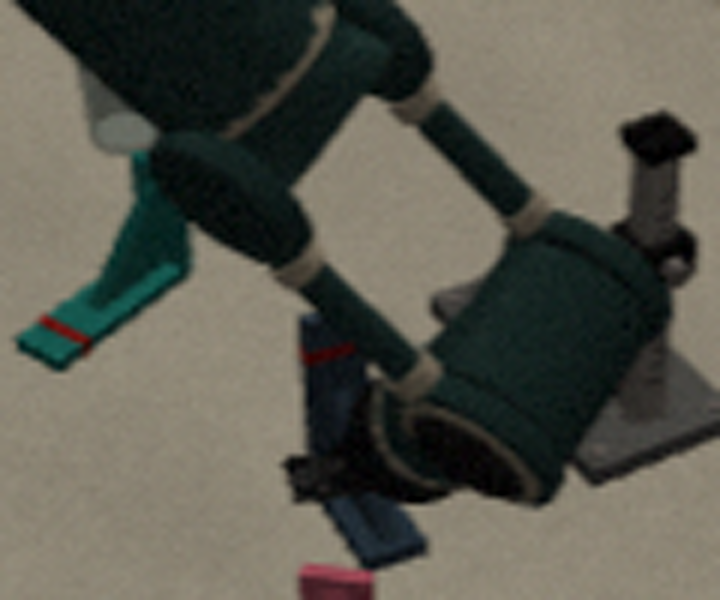

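View pics/t5.png

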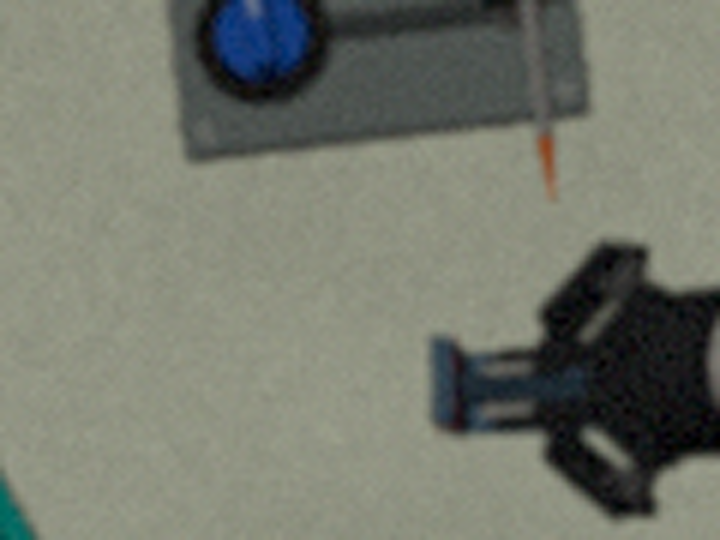

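```bash
python3 -m crank '-0.5 0 0 0 0.0175 0 255; -1.1 0 0.1 0 0.035 0 255; -1.6 0 0.1 0 0.0524 0 255; -2.1 0 0.2 0 0.07 0 255; -2.1 0 0.2 0 0.07 0 255;-2.1 0 0.2 0 0.07 0 255'
python3 - <<'E'
from h import *
rel(*gpose(.031,np.pi/2)); print(read_state()['torque'].round(2))
save(cam("side"),"s6.png",(200,150,300,230),7);save(cam("top"),"t6.png",(230,190,310,230),8)
E
```

```text
time: 7.22
tool_pos: [0.5007, -0.0154, 0.0211]
tcp_rot: [-1.727, -1.781, -0.717]
wrist_force: [0.2, 3.1, 5.1]
width: 0.126
shift [ 0.5  0.6 -0.6] rot [ 0.    -0.003 -0.002]
[0.35 0.11 0.04]
```

View pics/s6.png

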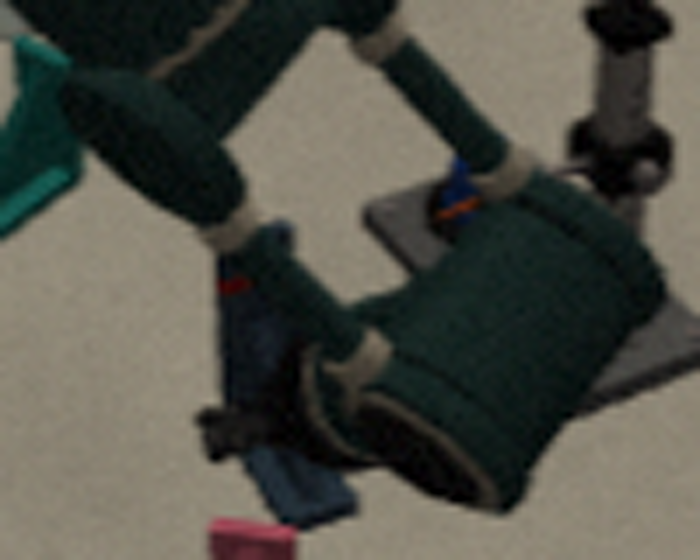

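View pics/t6.png

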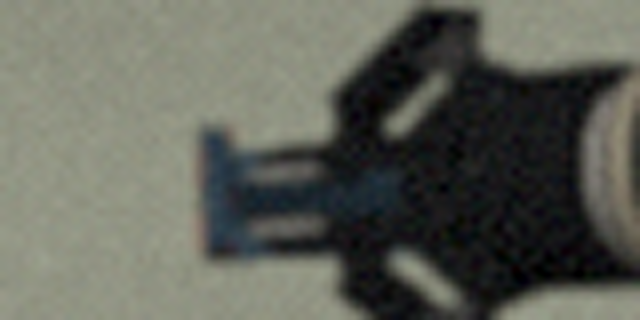

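```bash
python3 -m crank '-0.3 0 0 0 0.01 0 255; -0.6 0 0 0 0.02 0 255; -0.6 0 0 0 0.02 0 255; -0.6 0 0 0 0.02 0 255'
python3 - <<'E'
from h import *
rel(*gpose(.031,np.pi/2)); print(read_state()['torque'].round(2))
E
python3 -m crank '-0.3 0 0 0 0.01 0 255; -0.6 0 0 0 0.02 0 255; -0.6 0 0 0 0.02 0 255; -0.6 0 0 0 0.02 0 255'
python3 - <<'E'
from h import *
rel(*gpose(.031,np.pi/2)); print(read_state()['torque'].round(2))
save(cam("side"),"s7.png",(200,150,300,230),7);save(cam("top"),"t7.png",(230,190,310,230),8)
E
```

```text
time: 7.82
tool_pos: [0.5007, -0.0154, 0.0216]
tcp_rot: [-1.712, -1.767, -0.733]
wrist_force: [-1.0, 4.1, 10.5]
width: 0.135
shift [ 0.2  0.5 -0.2] rot [ 0.    -0.024 -0.001]
[0.77 0.21 0.05]
time: 8.32
tool_pos: [0.5007, -0.0152, 0.0218]
tcp_rot: [-1.698, -1.753, -0.748]
wrist_force: [-1.6, 6.2, 11.2]
width: 0.132
shift [-0.   0.5 -0.3] rot [ 0.    -0.046 -0.001]
[1.17 0.16 0.12]
```

View pics/s7.png

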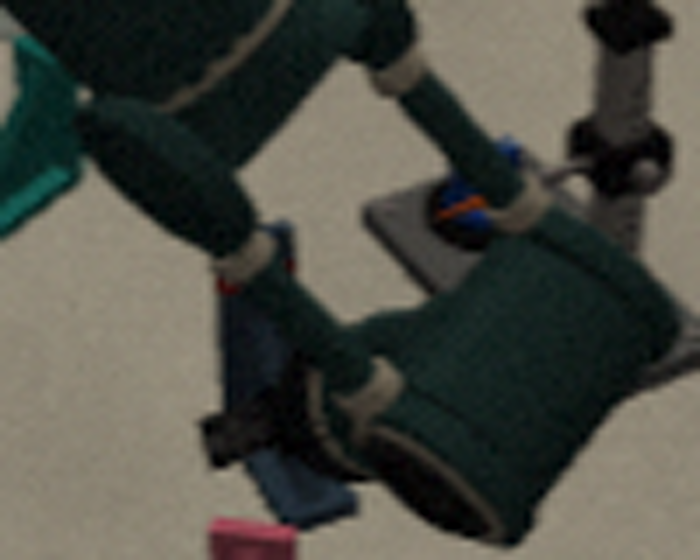

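View pics/t7.png

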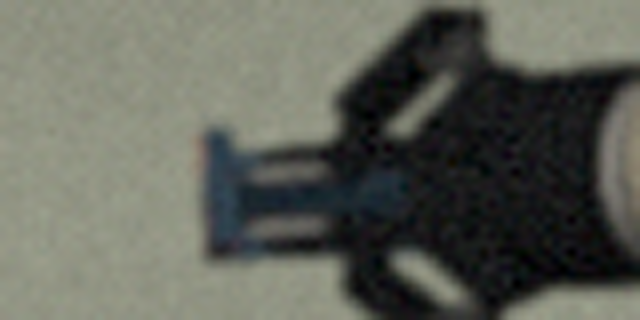

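The short leg is flat: extra rotation only raises torque and the gauge doesn't move. I'll take off the pressing and open.

```bash
python3 -m crank '0.5 0 0 0 -0.015 0 255; 0.9 0 0 0 -0.03 0 255; 0.9 0 0 0 -0.03 0 255; 0.9 0 0 0 -0.03 0 200; 0.9 0 0 0 -0.03 0 150; 0.9 0 0 0 -0.03 0 80; 0.9 0 0 0 -0.03 0 0; 0.9 0 0 0 -0.03 0 0; 0.9 0 0 0 -0.03 0 0'
python3 - <<'E'
from h import *
print(read_state()['torque'].round(2))
save(cam("side"),"s8.png",(200,150,300,230),7);save(cam("top"),"t8.png",(230,190,310,230),8)
E
```

```text
time: 9.55
tool_pos: [0.501, -0.0161, 0.0204]
tcp_rot: [-1.722, -1.776, -0.723]
wrist_force: [0.0, 0.1, -0.3]
width: 1.0
[-0.38 -0.03 -0.07]
```

View pics/t8.png

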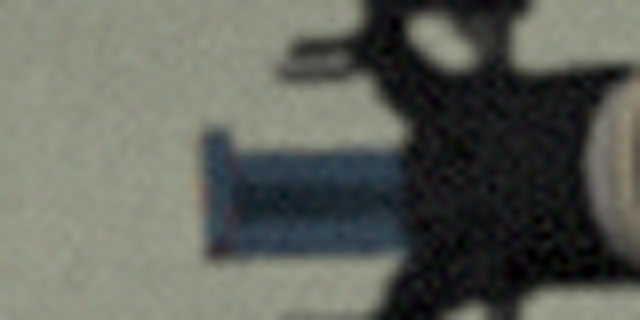

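```bash
python3 -m crank '0 0 -20 0 0 0 0; 0 0 -60 0 0 0 0; 0 0 -110 0 0 0 0; 0 0 -160 0 0 0 0; 0 0 -220 0 0 0 0; 0 0 -260 0 0 0 0; 0 0 -260 0 0 0 0'
python3 - <<'E'
from h import *
import pickle
s=cam("side");t=cam("top");pickle.dump((s,t),open("k.pkl","wb"))
save(s,"s9.png",(210,130,320,220),7);save(t,"t9.png",(195,120,295,225),5.5); save(t,"t9k.png",(205,135,245,175),14)
E
```

```text
time: 10.52
tool_pos: [0.5084, -0.2056, 0.2058]
tcp_rot: [-1.728, -1.781, -0.726]
wrist_force: [-0.8, -0.9, -0.3]
width: 1.003
```

View pics/s9.png

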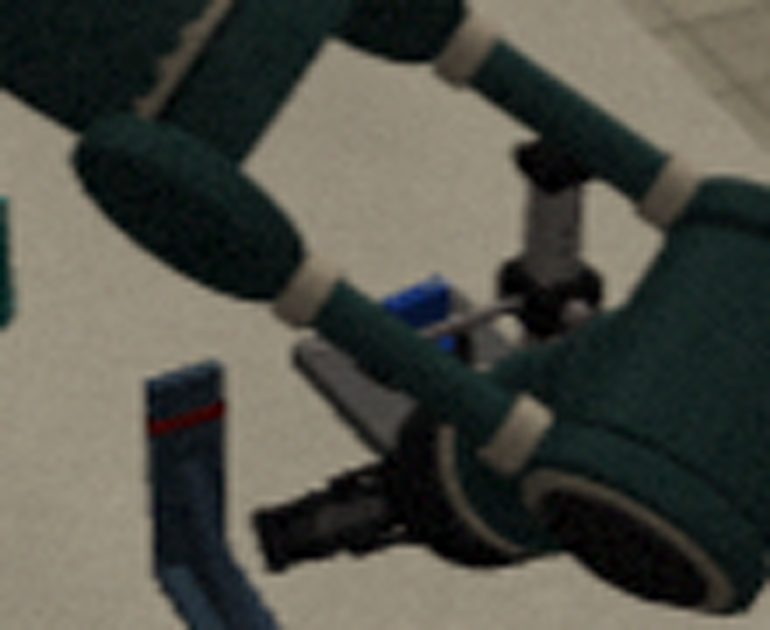

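View pics/t9.png

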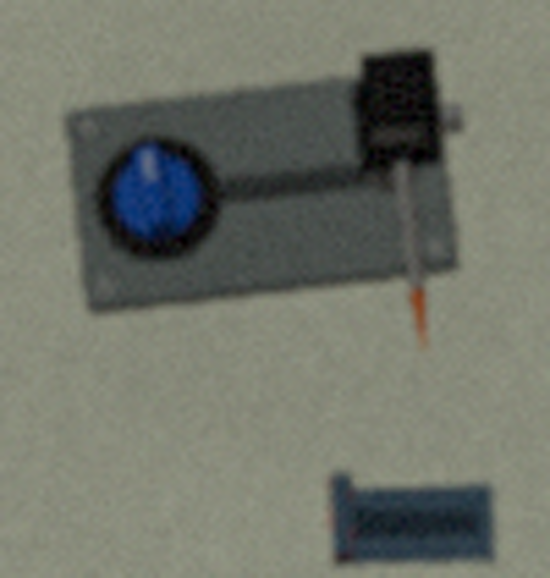

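View pics/t9k.png

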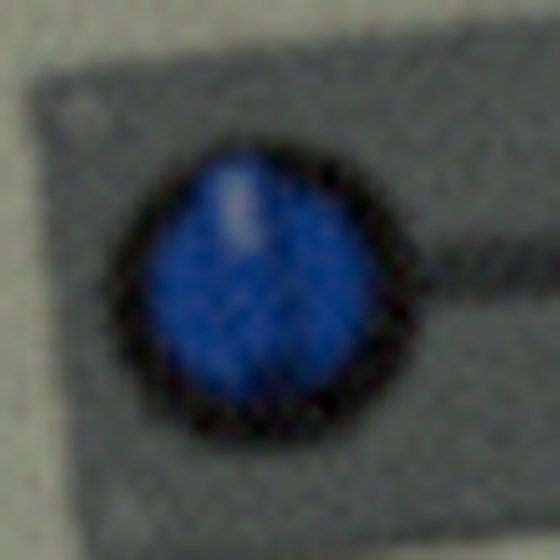

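The gauge now stands on its short leg, at top-crop (330–490, 480–560), and the gripper is clear. Next: knob axis, bar angle and needle height.

```bash
python3 - <<'E'
from h import *
import pickle
s,t=pickle.load(open("k.pkl","rb")); t0=pickle.load(open("top0.pkl","rb"));s0=pickle.load(open("side0.pkl","rb"))
a=np.mean([t["pixels"].astype(float),t0["pixels"]],axis=0)
k=a[135:175,205:245]
r,g,b=k[:,:,0],k[:,:,1],k[:,:,2]
# dark ring
d=(a.sum(2)<105); d[:, :208]=0; d[:,236:]=0; d[:143]=0; d[168:]=0
blue=(a[:,:,2]-a[:,:,0]>35); blue[:, :208]=0; blue[:,240:]=0; blue[:143]=0; blue[168:]=0
u=(d|blue).astype(np.uint8); c=max(cv2.findContours(u,0,1)[0],key=cv2.contourArea); cc,rad=cv2.minEnclosingCircle(c); print("ring",cc,rad,onz(t,*cc,.02))
m=cv2.moments(blue.astype(np.uint8)); bc=(m['m10']/m['m00'],m['m01']/m['m00']); print("blue",bc,onz(t,*bc,.045))
# white line : low saturation inside blue
ys,xs=np.mgrid[135:175,205:245]
w=np.clip((r-30),0,None)*((ys>143)&(ys<162)&(xs>216)&(xs<230)&(r>45)&(b>90))
print(r[10:32,8:28].astype(int)); print(b[10:32,8:28].astype(int))
E
```

```text
ring (223.84483337402344, 155.70689392089844) 11.177641868591309 [0.67244977 0.0971003  0.02      ]
blue (223.01470588235293, 154.6421568627451) [0.67117892 0.09773705 0.045     ]
[[65 71 71 73 69 62 56 43 38 37 31 30 33 44 51 59 61 68 71 72]
 [72 71 71 63 55 47 31 27 28 31 16  9 12 22 25 24 46 54 67 70]
 [68 67 65 48 39 27 25 36 57 50 29 10 13 17 17 10 28 34 49 67]
 [69 61 47 37 16  9 10 45 77 73 31 12 20  7 19 18 14 15 35 53]
 [65 55 34 24 14 15  9 44 87 79 40  2  5 13 20 25 14 13 17 41]
 [57 40 13 18 20 18 13 41 82 79 45 15 17 18 12 10 13  8 17 18]
 [49 26 16 25 14 15  4 32 66 75 49 24  6  8 15 20 17 13  9 11]
 [37 15 18 23 15 19 19 25 51 61 46 22  5 16 12 16  8 11 15 17]
 [27 16 16 23 15 15  7  9 29 31 23 16  5 16 19 21 12 16 21 16]
 [27 20  9 16 14 22 11 13 13  7  6 13  9 16 10 10 10 10 17 16]
 [26 14 15 11 20 13 12 14 16 15 15 14 16 11 16 19  9 19 17 20]
 [24 14 13 11 18 14 21 13 18 17  4 15  9  5 10 11  7 16 11 18]
 [19 14 18 15 20 16 13 25 18  9 22  3 15 18  4 15  8 15 21 17]
 [30 15 22 13 12 13 10 11 12 13 23 14 10 14 21 20 15  0 18 23]
 [34  8 15 27 19 18 17 17 17 16 25 15 
[... 1637 characters left out ...]
 103  66
   34  17]
 [ 34   8  22  56  90 112 114 115 111 110 113  99  89  88 103 102  89  51
   17   5]
 [ 41  17   4  29  63  96 109 115 109  96  89  76  65  74  93  87  64  29
   13  14]
 [ 56  35  16  20  31  63  84 103  98  78  57  55  48  61  69  61  35  13
   18  11]
 [ 62  51  18  20  10  27  52  69  83  70  48  40  44  44  44  30  16  16
   15  30]
 [ 66  58  36  25  17  17  24  35  44  50  40  32  31  25  17   8  13  10
   32  50]
 [ 68  68  52  39  26  14  12   6  23  21  22  14  16   7  21   7  17  30
   50  67]
 [ 69  70  66  55  45  30  11  17  17  11   7  21  15  24  16  24  34  50
   62  72]
 [ 70  74  72  70  63  50  36  34  30  19  24  28  24  30  35  49  53  65
   75  73]]
```

```bash
python3 - <<'E'
from h import *
import pickle
t=pickle.load(open("top0.pkl","rb"));s=pickle.load(open("side0.pkl","rb"))
kn=np.array([.672,.0967]);a=np.radians(-82.85);X=np.array([np.cos(a),np.sin(a)]);Y=np.array([-X[1],X[0]])
col=kn+.125*X
for z in(.138,.142,.146,.150):
    L=[np.r_[col-q*Y,z] for q in np.linspace(.11,.02,10)]
    print(z,"side",proj(s,L)[[0,2,4,6,9]].round(1).tolist())
    print(z,"top",proj(t,L)[[0,9]].round(1).tolist())
q=lambda *p: proj(s,np.array([np.r_[kn+(p[0]+.075)*X+p[1]*Y,p[2]]]))[0].round(1)
print("coltop centre",q(.05,0,.228),"base corners",q(-.12,-.055,.016),q(.08,-.055,.016),q(.08,.055,.016))
print("bar top ends side", q(-.075,.021,.06),q(-.075,-.021,.06))
for nm,th in(("1.3",1.3),("1.45",1.45),("1.57",1.57)):
    # dir after clockwise th from X
    ang=a-th; e=np.array([np.cos(ang),np.sin(ang)])
    P=[np.r_[kn+k*e,.06] for k in(-.021,0,.021)]
    print(nm,proj(t,P).round(2).tolist())
im=s["pixels"].astype(int)
o=im[:,:,0]-im[:,:,2]
print(o[170:186,258:282]); print(im[168:186,266:286].sum(2)//3)
E
```

```text
0.138 side [[261.5, 182.4], [266.5, 180.5], [271.4, 178.7], [276.2, 176.9], [283.4, 174.2]]
0.138 top [[272.6, 183.1], [268.3, 149.9]]
0.142 side [[261.5, 181.5], [266.5, 179.6], [271.4, 177.8], [276.3, 176.0], [283.4, 173.3]]
0.142 top [[272.7, 182.9], [268.4, 149.6]]
0.146 side [[261.5, 180.5], [266.5, 178.7], [271.4, 176.9], [276.3, 175.1], [283.5, 172.4]]
0.146 top [[272.7, 182.8], [268.4, 149.3]]
0.15 side [[261.5, 179.6], [266.5, 177.8], [271.5, 176.0], [276.3, 174.2], [283.5, 171.5]]
0.15 top [[272.8, 182.6], [268.4, 149.0]]
coltop centre [289.4 151.4] base corners [250.7 178.9] [278.5 208.4] [303.4 198.2]
bar top ends side [273.5 169.9] [264.2 173.3]
1.3 [[220.21, 146.69], [223.01, 153.43], [225.81, 160.19]]
1.45 [[221.27, 146.35], [223.01, 153.43], [224.75, 160.54]]
1.57 [[222.14, 146.19], [223.01, 153.43], [223.88, 160.7]]
[[ 23  21  22  21  22  24  20  21  21  22  23   4 -28 -29 -29 -25   1  22
   22  24  23  23  15   9]
 [ 25  23  20  18  22  21  18  20  16  -9 -36 -58 -50 -47 -57 -37  -5  14
   22  22  23  23  16   6]
 [ 22  21  22  22  23  20   2 -21 -38 -61 -69 -74 -60
[... 2192 characters left out ...]
 105 102
   65  25]
 [ 24  43  50  46  42  36  38  40  32  14   6  39  59  54  56  59  77  86
   55  32]
 [ 42  33  32  35  39  44  47  38  29   3   7  30  49  54  55  56  60  56
   49  35]
 [ 30  39  43  43  45  41  38  28  15   5   8  29  53  53  55  52  56  48
   45  31]
 [ 18  24  26  33  30  26  15  16   0  10   4  29  50  55  54  52  57  51
   39  32]
 [  9  14  15  19  16  13  10  10  11   6   7  39  58  53  53  54  57  51
   31  35]
 [  4  10   5   7   8   3   4  12  16  15  27  48  58  58  56  56  58  47
   39  34]
 [  0   2   6   8  10   6  10  25  28  29  48  55  54  59  59  54  58  49
   33  35]
 [ 10   7  13   0   7   7  10  11  22  28  35  54  59  57  56  55  53  50
   39  36]]
```

```bash
cat >> h.py <<'E'
def down(j):
    j=np.radians(j); y=np.array([np.cos(j),np.sin(j),0]); z=np.array([0,0,-1.]); return R.from_matrix(np.c_[np.cross(y,z),y,z])
E
python3 - <<'E'
from h import *
s=read_state();R0=R.from_rotvec(s['tcp_rot'])
print("up120",R0.inv().apply([0,0,120]).round(0))
rel(np.array([.53,0.0,.36]),down(52));rel(np.array([.6,0.06,.34]),down(102))
E
```

```text
up120 [ 86.  -0. -84.]
shift [253.4  29.5  33.4] rot [ 0.348 -0.742 -0.83 ]
shift [279.7 101.3  88.7] rot [ 0.691 -0.578 -1.647]
```

```bash
python3 -m crank '43 0 -42 0 0 0 0; 86 0 -84 0 0 0 0; 120 10 -50 0.09 -0.19 -0.2 0; 253 29 33 0.348 -0.742 -0.83 0; 253 29 33 0.348 -0.742 -0.83 0; 253 29 33 0.348 -0.742 -0.83 0; 253 29 33 0.348 -0.742 -0.83 0; 253 29 33 0.348 -0.742 -0.83 0; 253 29 33 0.348 -0.742 -0.83 0; 280 101 89 0.691 -0.578 -1.647 0; 280 101 89 0.691 -0.578 -1.647 0; 280 101 89 0.691 -0.578 -1.647 0; 280 101 89 0.691 -0.578 -1.647 0; 280 101 89 0.691 -0.578 -1.647 0; 280 101 89 0.691 -0.578 -1.647 0; 280 101 89 0.691 -0.578 -1.647 0'
python3 - <<'E'
from h import *
print(read_state()['q'].round(2))
rel(np.array([.672,.0967,.13]),down(102))
t=cam("top");s=cam("side");save(t,"t10.png",(180,100,320,240),4.2);save(s,"s10.png",(180,90,320,220),5)
E
```

```text
time: 12.62
tool_pos: [0.5994, 0.0605, 0.339]
tcp_rot: [0.324, -3.123, -0.002]
wrist_force: [0.6, -0.2, -0.4]
width: 1.003
[ 0.06  0.08  1.62  0.    1.44 -1.72]
shift [-78.8  20.3 208.9] rot [ 0.001 -0.002 -0.002]
```

View pics/s10.png

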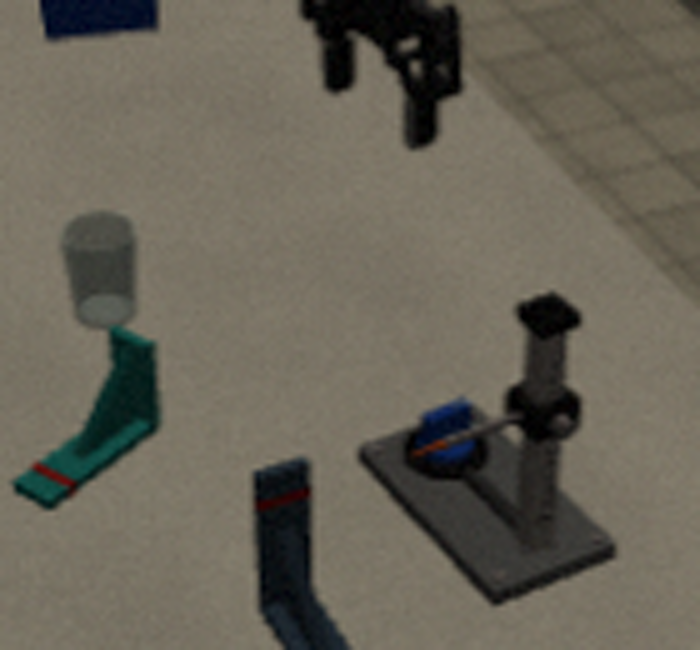

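```bash
python3 -m crank '-45 12 25 0 0 0 0; -79 20 60 0 0 0 0; -79 20 120 0 0 0 0; -79 20 170 0 0 0 0; -79 20 209 0 0 0 0; -79 20 209 0 0 0 0; -79 20 209 0 0 0 0'
python3 - <<'E'
from h import *
rel(np.array([.672,.0967,.037]),down(102))
t=cam("top");s=cam("side");save(t,"t11.png",(190,110,290,200),7);save(s,"s11.png",(220,110,320,210),7)
E
```

```text
time: 13.6
tool_pos: [0.6741, 0.0971, 0.1329]
tcp_rot: [-0.329, 3.122, 0.001]
wrist_force: [-0.5, 0.1, 0.1]
width: 0.997
shift [ 2.4 -0.  95.9] rot [0.    0.003 0.   ]
```

View pics/s11.png

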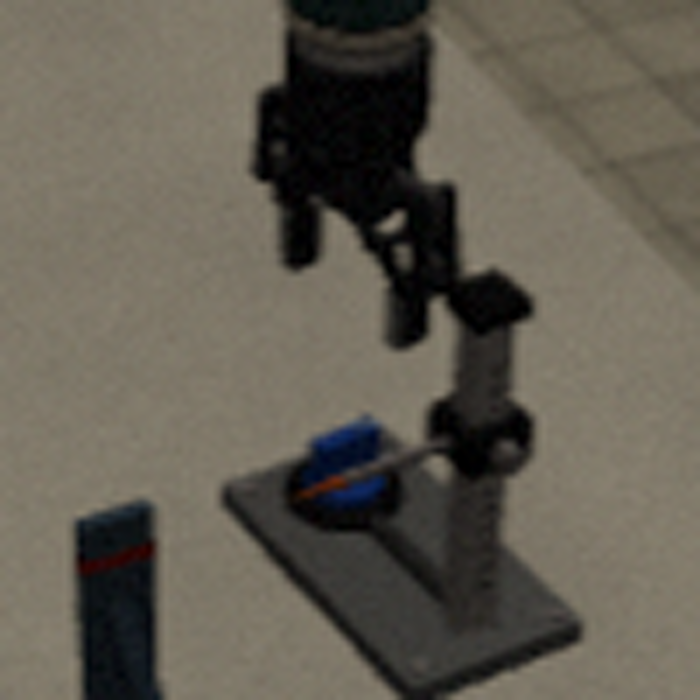

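View pics/t11.png

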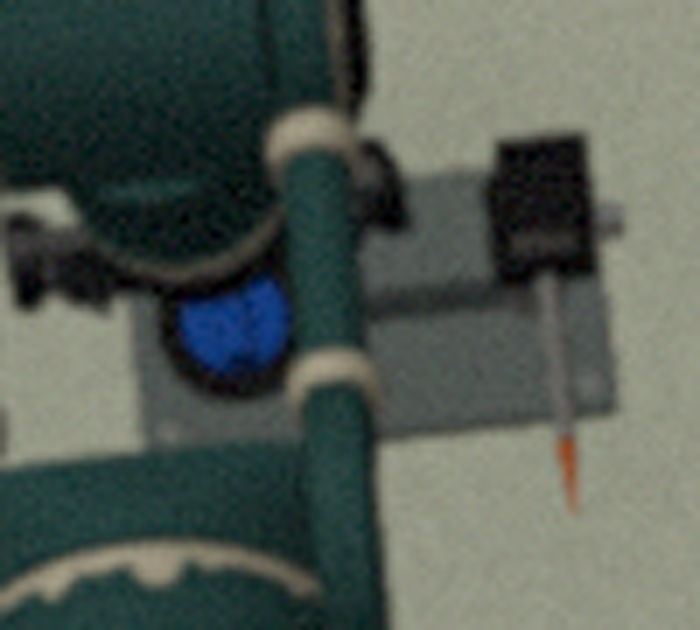

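```bash
python3 -m crank '2 0 40 0 0.003 0 0; 2 0 75 0 0.003 0 0; 2 0 92 0 0.003 0 0; 2 0 95 0 0.003 0 0; 2 0 95 0 0.003 0 60; 2 0 95 0 0.003 0 120'
python3 - <<'E'
from h import *
rel(np.array([.672,.0967,.037]),down(102))
t=cam("top");s=cam("side");save(t,"t12.png",(190,110,290,200),7);save(s,"s12.png",(230,130,310,210),8)
E
```

```text
time: 14.45
tool_pos: [0.6726, 0.0968, 0.0381]
tcp_rot: [-0.33, 3.124, 0.0]
wrist_force: [0.3, 0.2, 0.6]
width: 0.606
shift [ 0.6 -0.   1.1] rot [0.    0.001 0.001]
```

View pics/s12.png

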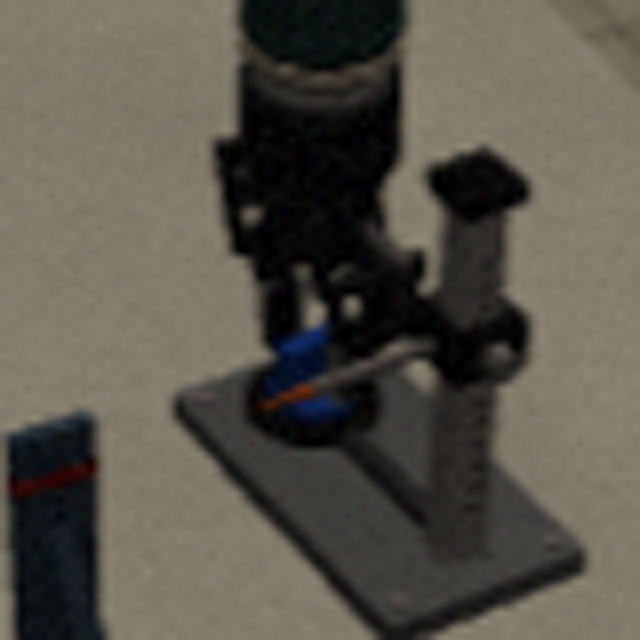

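```bash
python3 -m crank '0.5 0 1 0 0 0 180; 0.5 0 1 0 0 0 255; 0.5 0 1 0 0 0 255; 0.5 0 1 0 0 0 255; 0.5 0 1 0 0 0 255; 0.5 0 1 0 0 0 255' 40
python3 - <<'E'
from h import *
st=read_state();print(st['torque'].round(2));rel(np.array([.672,.0967,.037]),down(102))
M=R.from_rotvec(st['tcp_rot']).as_matrix();print(np.degrees(np.arctan2(M[1,1],M[0,1])))
E
```

```text
time: 15.3
tool_pos: [0.6702, 0.0982, 0.0355]
tcp_rot: [0.329, -3.121, -0.004]
wrist_force: [-2.0, 4.7, 2.3]
width: 0.155
[ 0.65  0.27 -0.  ]
shift [-1.5 -1.9 -1.5] rot [ 0.003 -0.003  0.001]
102.03433279982478
```

```bash
python3 -m crank '0 1 0 0 0 0 255; 0 1.5 0 0 0 0.05 255; 0 1.5 0 0 0 0.15 255; 0 1.5 0 0 0 0.25 255; 0 1.5 0 0 0 0.35 255; 0 1.5 0 0 0 0.45 255; 0 1.5 0 0 0 0.5 255; 0 1.5 0 0 0 0.5 255' 60
python3 - <<'E'
from h import *
st=read_state();print(st['torque'].round(2))
M=R.from_rotvec(st['tcp_rot']).as_matrix();print(np.degrees(np.arctan2(M[1,1],M[0,1])))
t=cam("top");s=cam("side");save(s,"s13.png",(200,130,310,210),7)
E
```

```text
time: 16.3
tool_pos: [0.6702, 0.0999, 0.0356]
tcp_rot: [-0.454, -3.106, -0.003]
wrist_force: [-1.4, 6.3, 3.5]
width: 0.149
[ 0.96  0.36 -0.08]
73.35742742712621
```

View pics/s13.png

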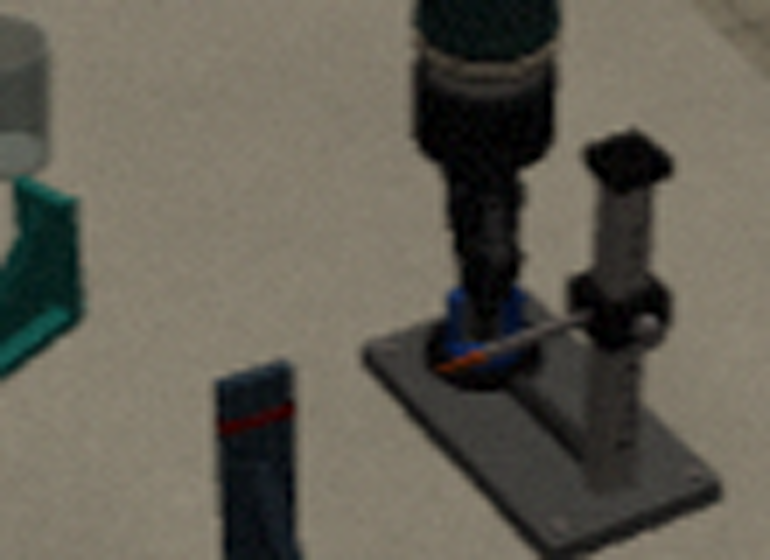

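```bash
python3 -m crank '0 -2 0 0 0 0 255; 0 -2 0 0 0 0 255; 0 -2 0 0 0 0 255'
python3 -m crank '0 4 0 0 0 0 255; 0 4 0 0 0 0 255; 0 4 0 0 0 0 255'
```

```text
time: 16.77
tool_pos: [0.6702, 0.0998, 0.0356]
tcp_rot: [-0.454, -3.107, -0.007]
wrist_force: [-0.6, 11.4, 1.8]
width: 0.146
time: 17.15
tool_pos: [0.6702, 0.1, 0.0356]
tcp_rot: [-0.453, -3.105, 0.001]
wrist_force: [-4.3, 1.7, 5.9]
width: 0.151
```

```bash
python3 -m crank '0 0.5 0 0 0 0.1 255; 0 0.5 0 0 0 0.2 255; 0 0.5 0 0 0 0.3 255; 0 0.5 0 0 0 0.4 255; 0 0.5 0 0 0 0.5 255; 0 0.5 0 0 0 0.6 255; 0 0.5 0 0 0 0.7 255; 0 0.5 0 0 0 0.8 255; 0 0.5 0 0 0 0.8 255'
python3 -m crank '0 0 0 0 0 0.1 255; 0 0 0 0 0 0.2 255; 0 0 0 0 0 0.3 255; 0 0 0 0 0 0.4 255; 0 0 0 0 0 0.5 255; 0 0 0 0 0 0.6 255;  0 0 0 0 0 0.6 255'
python3 - <<'E'
from h import *
import pickle
st=read_state();print(st['torque'].round(2))
M=R.from_rotvec(st['tcp_rot']).as_matrix();print(np.degrees(np.arctan2(M[1,1],M[0,1])))
t=cam("top");s=cam("side");save(s,"s14.png",(200,130,310,210),7);pickle.dump((s,t),open("k14.pkl","wb"))
E
```

```text
time: 18.27
tool_pos: [0.6718, 0.1021, 0.0356]
tcp_rot: [-1.629, -2.684, -0.002]
wrist_force: [1.0, 5.6, 1.7]
width: 0.149
time: 19.15
tool_pos: [0.6738, 0.1025, 0.0356]
tcp_rot: [-2.351, -2.084, -0.007]
wrist_force: [5.6, 7.3, -2.8]
width: 0.145
[ 1.27 -0.79  0.  ]
-6.893371977743568
```

View pics/s14.png

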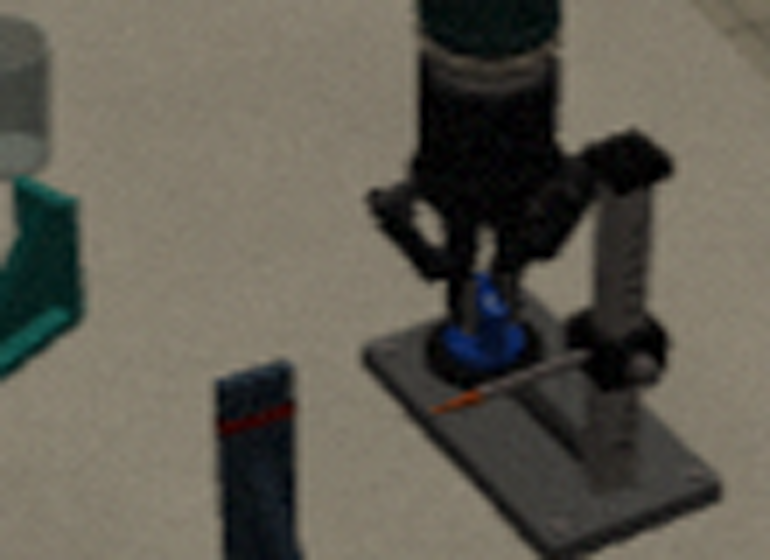

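```bash
python3 - <<'E'
from h import *
import pickle
s,t=pickle.load(open("k14.pkl","rb"))
save(t,"t14.png",(195,120,295,225),5.5); save(s,"s14z.png",(225,165,285,205),12)
def zat(c,u,v,y0=None,x0=None):
    o,d=ray(c,u,v); 
    k=(y0-o[1])/d[1] if y0 is not None else (x0-o[0])/d[0]
    return (o+d*k)
def mask(c,box,lo,hi):
    im=c["pixels"][box[1]:box[3],box[0]:box[2]].astype(float)
    R_,G,B=im[:,:,0],im[:,:,1],im[:,:,2]
    return R_,G,B
im=s["pixels"].astype(int)
rb=im[:,:,0]-im[:,:,2]; g=im[:,:,1]
print("band r-g"); print((im[:,:,0]-im[:,:,1])[185:196,228:246])
print("needle r-b");print((im[:,:,0]-im[:,:,2])[182:194,256:274])
E
```

```text
band r-g
[[ 7  7  3 -5 -6 -6 -5 -3 -7 -6 -7 -3 -3  0  3  5  9  4]
 [ 6  8  5 -5 -5 -3 -3 -6  0 -4 -4 -7 -4 -3  5  9  7  6]
 [ 6  7  5 -6 -4 -4 -6 -1 -3  0 -3 -4  8 12  6  6  8  4]
 [ 8  5  2 -5 -6  0 -6 -5 -8  9 19 32 48 34 16  6  8  9]
 [ 6  8  7  4 -2 -6  7 16 28 31 40 38 31 21  8  7  5  7]
 [ 7  8 12 25 32 41 41 42 43 32 15  5 -2 -1  4  6  4  6]
 [ 8  7 13 24 40 33 19 10  0  0  1 -1 -4 -4  5  5  6  8]
 [ 9  7  5  5  7 -1 -2 -2 -1 -4 -4 -4 -7 -2  2  6  7  8]
 [ 8  7  5  0 -2 -6 -1 -2 -2 -6 -8 -9 -5 -1  4  8  5  6]
 [ 6  8  6  1 -4 -5 -9 -6 -4 -3 -5 -4 -8  0  3  8  5  6]
 [ 6  7  4 -1 -7 -5 -5 -6 -4 -4 -2 -8 -9 -5  3  9  5  5]]
needle r-b
[[  7   6   3   6   4  -1  -1   2   2  -6 -11 -24 -27 -32 -25 -20  -8   0]
 [  6   5   4   5   4   4   1   1   2   1   0  -5  -2  -2  -2   0   0   6]
 [  4   6   5   5   6   6   4   3   1  -2   0  -5   2   6   3  11  10   9]
 [  0   4   6   4   6   5   5   6   5   1  -4  23  20   9   9  10   6   7]
 [  4   0   3   6   5   7   4   6   2  30  76  90  53  17   3   5   5   2]
 [ 18   6   1   3   5   8   3  27  69  76  61  51  37  16   5   5   6   3]
 [ 21  17   5   3   1  30  61  50  32  24   8   8   8   4   5   4   4   7]
 [ 22  19  10   3   1   6   9   7   5   7   4   5   6   6   7   5   4   4]
 [ 22  22  19  11   2   2   3   7   6   6   3   4   6   4   5   6   3   6]
 [ 20  23  23  20  12   2   3   3   5   7   4   6   6   7   5   5   5   6]
 [ 20  23  21  20  18   6  -1   2   4   5   5   2   4   5   2   5   6   2]
 [ 22  24  21  21  22  18   7   2   3   5   6   6   5   4   3   6   5   1]]
```

View pics/s14z.png

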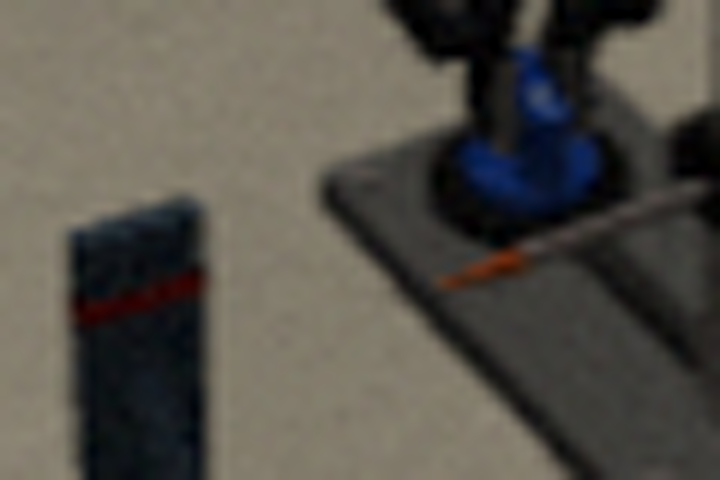

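View pics/t14.png

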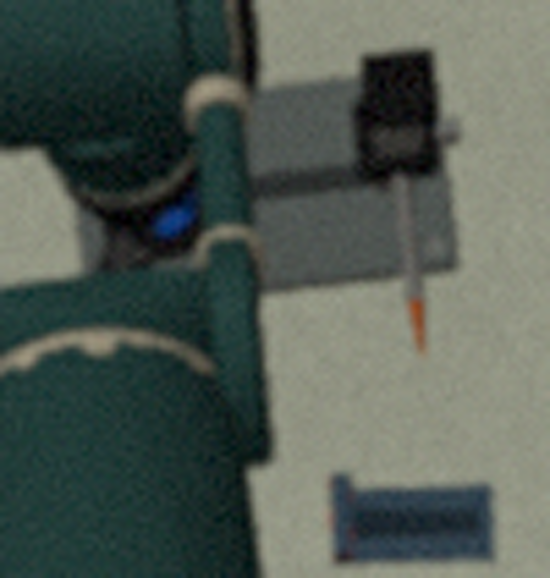

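```bash
python3 - <<'E'
from h import *
import pickle
from scipy.optimize import brentq
s,t=pickle.load(open("k14.pkl","rb")); 
T=lambda u,v:(195+u/5.5-.4,120+v/5.5-.4)
# gauge plan: upright top corners at z=.13 (left/far, left/near), short leg end at z=.01
print("gauge", [onz(t,*T(*p),z).round(4) for p,z in(((333,478),.13),((333,560),.13),((492,486),.01),((492,558),.01))])
print("needle tip plan", [onz(t,*T(423,355),z).round(4) for z in(.105,.11)], "shaft", onz(t,*T(401,180),.108).round(4))
def z_line(c,P0,d,u,v):  # height of plan line P0+q*d whose image passes (u,v)
    f=lambda z: np.cross(*(lambda a,b:(b-a,np.array([u,v])-a))(*proj(c,np.array([np.r_[P0,z],np.r_[P0+.05*d,z]]))))
    return brentq(f,.05,.2)
a=np.radians(-82.85);Y=np.array([-np.sin(a),np.cos(a)])
for tip in(np.array([.5785,-.0413]),onz(t,*T(423,355),.108)[:2]):
    for p in((262,188.0),(264.5,187.1),(266.5,186.35)): print("needle z",tip.round(4),z_line(s,tip,Y,*p))
gx=np.array([1,.033])
for y in(-.003,-.0045,-.006):
    print("band z",y,z_line(s,np.array([.5,y]),gx,235.7,189.5))
E
```

```text
gauge [array([0.5168, 0.0052, 0.13  ]), array([0.4773, 0.0052, 0.13  ]), array([ 0.5206, -0.0784,  0.01  ]), array([ 0.4826, -0.0782,  0.01  ])]
needle tip plan [array([ 0.5794, -0.0391,  0.105 ]), array([ 0.5788, -0.039 ,  0.11  ])] shaft [ 0.6665 -0.0283  0.108 ]
needle z [ 0.5785 -0.0413] 0.11232250037442401
needle z [ 0.5785 -0.0413] 0.11211341635773789
needle z [ 0.5785 -0.0413] 0.11208138512719479
needle z [ 0.5791 -0.039 ] 0.11021308998110818
needle z [ 0.5791 -0.039 ] 0.11000356534899397
needle z [ 0.5791 -0.039 ] 0.10997148101267484
band z -0.003 0.10419474788228511
band z -0.0045 0.10553108873313652
band z -0.006 0.10686743009148102<stdin>:10: DeprecationWarning: Arrays of 2-dimensional vectors are deprecated. Use arrays of 3-dimensional vectors instead. (deprecated in NumPy 2.0)
```

```bash
python3 -m crank '1 1 0 0 0 0.06 255; 2 2 0 0 0 0.12 255; 2 2 0 0 0 0.18 255; 2 2 0 0 0 0.225 255; 2 2 0 0 0 0.235 255; 2 2 0 0 0 0.235 255; 2 2 0 0 0 0.235 255'
python3 - <<'E'
from h import *
st=read_state();print(st['torque'].round(2))
M=R.from_rotvec(st['tcp_rot']).as_matrix();print(np.degrees(np.arctan2(M[1,1],M[0,1])))
E
```

```text
time: 20.12
tool_pos: [0.6746, 0.1024, 0.0356]
tcp_rot: [-2.577, -1.796, -0.001]
wrist_force: [4.2, 2.2, 0.2]
width: 0.153
[ 0.55 -0.72  0.01]
-20.260714217611646
```

```bash
python3 -m crank '0 0 0 0 0 0 210; 0 0 0 0 0 0 170; 0 0 0 0 0 0 120; 0 0 0 0 0 0 60; 0 0 0 0 0 0 60; 0 0 -15 0 0 0 60; 0 0 -50 0 0 0 60; 0 0 -100 0 0 0 60; 0 0 -160 0 0 0 60; 0 0 -220 0 0 0 60; 0 0 -270 0 0 0 60'
python3 - <<'E'
from h import *
rel(np.array([.45,.25,.36]),down(-20+20))
E
```

```text
time: 21.5
tool_pos: [0.6742, 0.1023, 0.3098]
tcp_rot: [2.577, 1.796, 0.002]
wrist_force: [0.9, 0.2, -0.6]
width: 0.764
shift [  60.9 -261.5  -50.4] rot [ 0.001 -0.    -0.354]
```

```bash
python3 -m crank '60 -261 -50 0 0 -0.35 60; 60 -261 -50 0 0 -0.35 60; 60 -261 -50 0 0 -0.35 60; 60 -261 -50 0 0 -0.35 60; 60 -261 -50 0 0 -0.35 60; 60 -261 -50 0 0 -0.35 60; 60 -261 -50 0 0 -0.35 60; 60 -261 -50 0 0 -0.35 60'
python3 - <<'E'
from h import *
import pickle
S=[cam("side") for _ in range(4)];Tt=[cam("top") for _ in range(4)]
s=S[0];t=Tt[0]
s["pixels"]=np.mean([c["pixels"].astype(float) for c in S],axis=0).round().astype(np.uint8)
t["pixels"]=np.mean([c["pixels"].astype(float) for c in Tt],axis=0).round().astype(np.uint8)
pickle.dump((s,t),open("k15.pkl","wb"))
save(t,"t15.png",(195,120,295,225),5.5); save(s,"s15.png",(215,130,315,220),7);save(t,"t15k.png",(205,135,245,175),14)
im=s["pixels"].astype(int)
print("band r-g"); print((im[:,:,0]-im[:,:,1])[185:195,228:246])
print("needle r-b");print((im[:,:,0]-im[:,:,2])[182:194,256:274])
E
```

```text
time: 22.5
tool_pos: [0.4509, 0.2481, 0.355]
tcp_rot: [-2.226, -2.214, 0.005]
wrist_force: [0.0, 0.1, -0.3]
width: 0.766
band r-g
[[ 7  6  4 -6 -6 -6 -7 -5 -6 -4 -5 -3 -4  0  4  6  6  6]
 [ 6  6  4 -4 -4 -7 -5 -6 -5 -4 -6 -5 -6  0  4  8  7  6]
 [ 6  7  4 -7 -5 -4 -6 -5 -4 -3 -4 -4  7 13  7  6  7  6]
 [ 7  6  4 -3 -3 -7 -4 -5 -3 11 21 30 42 33 11  5  8  6]
 [ 8  7  7  5 -5 -3  4 15 24 35 35 37 28 20 11  7  6  7]
 [ 7  6 10 25 28 40 34 38 36 31 15  5 -2 -1  4  5  6  6]
 [ 8  7 10 26 38 30 19 10  0 -1 -3 -6 -3 -3  4  6  6  5]
 [ 7  7  4  4  4 -1 -2 -3 -5 -6 -4 -4 -7 -3  2  6  5  8]
 [ 6  7  5 -2 -5 -6 -4 -5 -5 -5 -6 -7 -5 -2  4  5  6  7]
 [ 7  6  4 -1 -3 -3 -6 -5 -5 -4 -2 -3 -3 -1  3  6  6  7]]
needle r-b
[[  4   4   6   4   4   0   0   0   2  -6 -16 -20 -25 -23 -20 -17 -11  -1]
 [  3   4   4   4   4   4   2   1   0   0   0  -1  -1  -3  -1  -3  -1   2]
 [  3   5   6   3   4   4   4   1  -1   2   1   0   0   3   2  -2   3   9]
 [  1   4   4   5   4   6   5   5   5   3   1   2   0   4   7   9   8   7]
 [  4   2   2   5   6   5   6   5   2   4   5  29  44  21   6   7   5   4]
 [ 16   3   1   3   4   6   5   4   5  26  68  84  60  20   4   3   5   4]
 [ 20  13   3   3   4   4   4  28  67  73  57  40  28  12   3   3   4   3]
 [ 22  19  10   2   3  31  59  50  28  17   7   4   5   6   4   5   4   3]
 [ 22  21  18  10   2   6  10   6   6   6   4   4   4   6   4   4   5   3]
 [ 22  23  20  18  12   3   2   4   3   4   3   7   5   4   5   5   4   4]
 [ 20  22  22  22  18   7   2   3   5   5   4   4   5   4   4   5   4   6]
 [ 21  21  21  22  20  17   7   1   5   4   4   4   3   3   3   4   5   4]]
```

View pics/s15.png

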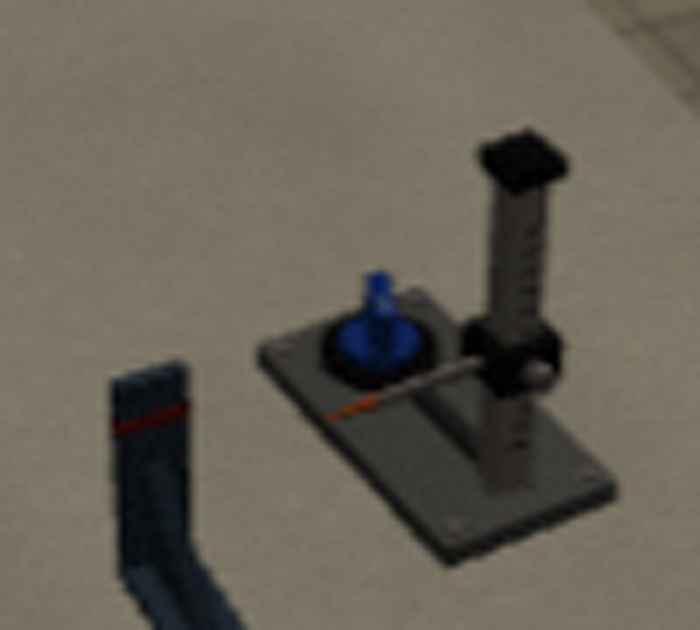

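View pics/t15.png

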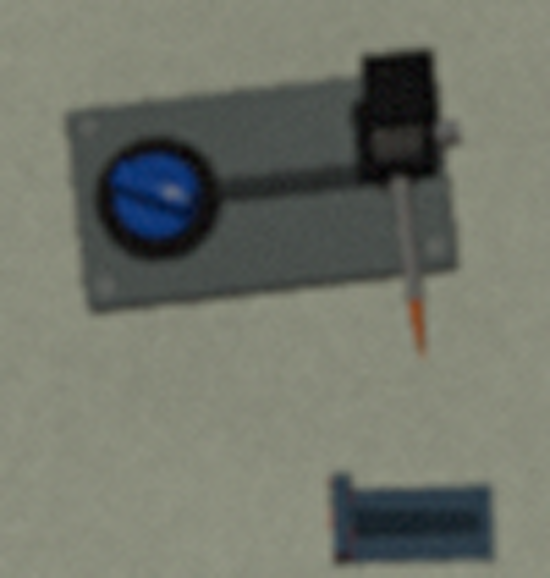

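View pics/t15k.png

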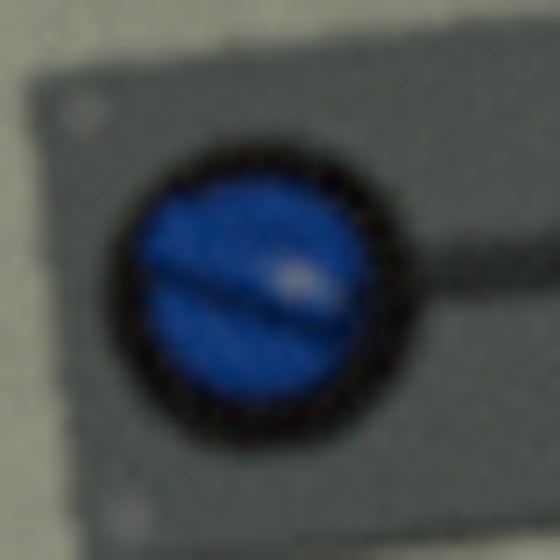

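```bash
python3 - <<'E'
from h import *
import pickle
s,t=pickle.load(open("k15.pkl","rb"))
im=t["pixels"].astype(float); b=im[:,:,2]
def ang(pts,z):
    P=np.array([onz(t,u,v,z)[:2] for u,v in pts]); c=P.mean(0); d=np.linalg.svd(P-c)[2][0]
    res=(P-c)@np.array([-d[1],d[0]]); return np.degrees(np.arctan2(d[1],d[0])), res.std()*1000, c
# stripe
pts=[]
for u in range(217,230):
    v0=155.3+ (u-222.5)*.318
    vs=np.arange(int(v0)-2,int(v0)+4); w=np.clip(95-b[vs,u],0,None); pts.append((u,(w*vs).sum()/w.sum()))
print(np.round(pts,2).tolist()); print("stripe",ang(pts[1:-1],.05))
# white line
w=[]
g=im[:,:,0]
for u in range(224,231):
    vs=np.arange(150,161); ww=np.clip(g[vs,u]-30,0,None); w.append((u,(ww*vs).sum()/max(ww.sum(),1),ww.sum()))
print(np.round(w,2).tolist())
gray=cv2.GaussianBlur(im.mean(2),(3,3),0)
def edge_v(us,lo,hi):
    o=[]
    for u in us:
        gr=np.abs(np.diff(gray[lo(u):hi(u),u])); k=gr.argmax(); sl=slice(max(k-2,0),k+3); o.append((u,lo(u)+.5+(gr[sl]*np.arange(len(gr))[sl]).sum()/gr[sl].sum()))
    return o
near=edge_v(range(215,265),lambda u:int(175.5-(u-212)*.115)-5,lambda u:int(175.5-(u-212)*.115)+6)
far=edge_v(range(212,256),lambda u:int(140-(u-208)*.115)-5,lambda u:int(140-(u-208)*.115)+5)
print("near",ang(near,.008)); print("far",ang(far,.016))
def edge_h(vs,lo,hi):
    o=[]
    for v in vs:
        gr=np.abs(np.diff(gray[v,lo(v):hi(v)])); k=gr.argmax(); sl=slice(max(k-2,0),k+3); o.append((lo(v)+.5+(gr[sl]*np.arange(len(gr))[sl]).sum()/gr[sl].sum(),v))
    return o
left=edge_h(range(143,173),lambda v:int(207.5+(v-140)*.115)-4,lambda v:int(207.5+(v-140)*.115)+5)
print("left",ang(left,.016))
# ndl dir in top
m=[]
for v in range(155,180):
    us=np.arange(264,277); ww=np.abs(im[v,us,0]-im[v,us,2]-np.median(im[v,us,0]-im[v,us,2])) if v>174 else np.clip(gray[v,us]-0,0,None)*0
def z_line(c,P0,d,u,v):
    from scipy.optimize import brentq
    def f(z):
        a,bb=proj(c,np.array([np.r_[P0,z],np.r_[P0+.05*d,z]])); e=bb-a; q=np.array([u,v])-a; return e[0]*q[1]-e[1]*q[0]
    return brentq(f,.05,.2)
a=np.radians(-82.85);Y=np.array([-np.sin(a),np.cos(a)])
for tip in([.5785,-.0413],[.5793,-.039]):
    print([round(z_line(s,np.array(tip),Y,*p)*1e3,1) for p in((262,189.0),(264.5,188.1),(266.5,187.4))])
E
```

```text
[[217.0, 154.42], [218.0, 154.62], [219.0, 155.21], [220.0, 155.52], [221.0, 155.88], [222.0, 156.23], [223.0, 156.58], [224.0, 156.98], [225.0, 157.36], [226.0, 157.64], [227.0, 158.12], [228.0, 158.52], [229.0, 158.25]]
stripe (np.float64(-110.69289951200089), np.float64(0.15491902576473413), array([0.66461999, 0.09737332]))
[[224.0, 154.2, 45.0], [225.0, 154.41, 126.0], [226.0, 154.45, 146.0], [227.0, 154.73, 96.0], [228.0, 155.17, 36.0], [229.0, 0.0, 0.0], [230.0, 0.0, 0.0]]
near (np.float64(-83.1754653946217), np.float64(0.28278335652359626), array([0.62169928, 0.0516227 ]))
far (np.float64(-83.01729263886831), np.float64(0.3367922396127113), array([0.73074755, 0.06946059]))
left (np.float64(-173.20336049628634), np.float64(1.9347590547343723), array([0.66788161, 0.14290066]))
[107.8, 107.6, 107.3]
[105.7, 105.5, 105.2]
```

```bash
python3 - <<'E'
from h import *
import pickle
t0=pickle.load(open("top0.pkl","rb"));s,t=pickle.load(open("k15.pkl","rb"))
d=np.abs(t["pixels"].astype(int)-t0["pixels"]).sum(2)
for n,b in(("beaker",(95,202,128,232)),("bottle",(372,170,405,198)),("jar",(392,218,428,246))): print(n,d[b[1]:b[3],b[0]:b[2]].mean().round(1))
print("bg",d[100:130,300:400].mean().round(1))
print(job.finish_job())
E
```

```text
beaker 227.2
bottle 19.3
jar 19.4
bg 23.3
the job is handed in; nothing more can be done
None
```

I tipped the gauge over its outer corner onto its short leg, then turned the blue knob about 122° clockwise, released it, backed the arm away and handed the job in at about 23 s. `finish_job()` gave no verdict.

**Gauge:** I gripped it by its web and lowered it until the short leg was flat. Extra rotation then only raised the wrist torque and the gauge stayed put. I eased off before opening. It stands upright with its outer corner within about 2 mm of where it started.

**Needle against band (105 mm):** my estimates of the needle height differ slightly:

| Check | Height |
|---|---|
| Needle, from the knob bar's angle in the top image | 104.8 mm |
| Needle, from the jaw angle at release | 104.9 mm |
| Needle, from the side camera | 105.2–107.8 mm, depending on which needle-tip position I assume |
| Red band, from the side camera | about 105.8 mm |

The checks agree to within about 2 mm. I trusted the two angle readings over the side camera.

**Forces:** the largest wrist force in the move-end readings was about 12 N. My first fix on the knob axis was about 3–5 mm off, so I corrected the hand sideways while turning.

**Bystanders:** the jar and bottle look unchanged in the final image. The beaker's image patch differed strongly from the start. I put that down to the parked arm covering it in that view, but did not confirm it. The beaker stood normally in a side picture before I gripped the knob, and after that the tool never came lower than about 0.31 m while moving towards it.

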